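Set a mitre fence and hold a board out over the sawing edge

ROBOT

A 6-joint arm with a two-finger parallel gripper is mounted at the origin on a cart in front of the work surface, level with it; the furniture and walls round the work are solid. World frame = base frame: x ahead of the robot, y to its left, z up, the work surface at z = 0. Lengths are in mm, angles in degrees, forces in N, time in s.
With the tool pointing down it reaches from about 275 to 825 mm from the base axis. Payload 5.2 kg.
Tool frame: the origin (TCP) lies at the very end of the fingers, on their centre line; the grasp point (between the pads) lies 19 mm behind it; z points along the fingers, y is the direction in which the jaws open and shut (so a half turn about z gives the same grasp; the last joint's range is limited). The gripper opens to 93 mm and grips with 3 to 60 N. Pads are 15 mm wide; open, the fingers measure 128 mm over their backs; the gripper's body (75 mm by 188 mm) begins 65 mm behind the grasp point.
Start: joints at [-75.504, 14.817, 87.949, -0, 77.235, -11.62], TCP at [242.12, -493.845, 180.253] pointing down, gripper open.
Joint ranges: [-179.93, 179.93], [-52.35, 119.4], [10.71, 147.94], [-69.91, 249.91], [12.55, 155.21], [-178.61, 178.61]. Speed limits (degrees/s): [147.25, 147.25, 180, 180, 180, 180].

INTERFACE

Orientations are given as [roll, pitch, yaw] about the fixed x, y, z axes, in that order (R = Rz(yaw) Ry(pitch) Rx(roll)).
In Python, from bench import status, cams, bot gives the robot as it stands.
- The arm moves only by the shell command python3 -m creep 'ROWS'. ROWS is JSON, a list of rows, each a list of 3 entries, a list of its own where there are three numbers: the shift along the world's x, y, z in cm, then the turn about the world's z in rad, then the opening, from 0 (shut) to 1 (fully open). A call has 1 to 20 rows; each row is the pose to reach, as a shift and turn from the pose commanded when the call began; what a row does not reach only later rows make up. A row lasts 1/10 s, in which the tool goes at most 50 mm and 8.59 degrees, less where a joint would pass 70% of its speed; a pose out of reach is approached as far as the arm can. A call with a gripper value outside its range is refused whole. The fingers move at their own pace and stop on an object; the grip force is fixed at half the most. Time passes only in rows, so rows that repeat a pose let the fingers close. It gives the time, the measured TCP pose, the force and the opening at its end, in the units of the state.
- status.get_obs(): the state, without advancing time (a new reading comes with each control period).
- cams.capture(name): name is "side" or "top"; returns the picture (420x560x3 uint8, red, green, blue); there is no depth.
- cams.camera_info(name): a dict with "fov_y" (degrees; the focal length in pixels is half the picture's height over the tangent of half this angle, whatever the lens; pixels are square), "cx", "cy" (the principal point, pixels), "view" (4x4, takes a point from world to camera coordinates). Camera axes: x right, y down, z forward; pixel columns grow to the right and rows downward; lengths in mm; the calibration is good to about 2 mm. A picture is of the moment at which its call begins. camera_info takes no time and is no camera call.
- bot.finish_job(): hands the job in, once; it reports no verdict.
Trained networks look in the newest picture that a camera, given by its name, has taken for a name from the list of things; names that differ only in an ending like _2 or _b are one class to them, and where a whole thing is asked for, a point or a joint stands for the part that bears it (a point fixed in the world has none). Each returns a list of dicts, best first, with "score" (0 to 1); they miss things now and then, are a little off and sometimes report something else, mostly with a low value. They report only what shows in the picture. A call takes as long as a camera call.
- cams.search_frame(query, camera): "box" ([centre column, centre row, width, height] in pixels, round what is visible of it).
- cams.landmark_of(query, camera): "at" ([column, row] in pixels: a listed point, or the origin of a listed thing).
The state is a dict: "time": time; "q": joint angles; "joint_vel": joint speeds; "joint_efforts": joint torques, N m; "tcp_pos": TCP position; "ee_rot": TCP orientation; "ft_force": force on the tool from outside, world axes, zero at the start; "moment": the same for the moment, N m; "gripper_width": finger opening in mm.
Only numpy, scipy, OpenCV 4.12 (cv2) and the standard library are available. Lean on these libraries where they do the work, as an engineer would, in place of code of your own. Each camera call takes 0.05 s, during which the arm holds its last target.

TASK

Get the pine board ready for a mitre cut: swing the fence of the sawing rest to 30 degrees on its brass scale, then lay the board flat along the fence and slide it out to the right, without lifting it off the rest, until its pencil line lies exactly along the rest's right-hand edge. More than half of the board then hangs over and it would tip, so keep hold of the part on the rest and finish while still holding it flat there for the saw, with the fence still at 30 degrees; leave the other things on the bench alone.

Things in the scene. Friction and masses are not known exactly. Their poses are not given: they have to be found in the camera images.
- saw_rest: Sawing rest: plywood platform 280 mm (x) x 260 mm (y) on two runners, top 46 mm above the bench; does not move. Origin: centre of its underside; x away from the robot, y to the left, z up (yaw varies a little). Its right-hand edge (y = -130 mm) is the sawing edge.
- saw_edge (a point): Middle of the rest's right-hand top edge, at (0, -130, 46) mm in the rest's frame; the edge runs along x.
- fence (a joint): Swing of the fence arm on the rest, rad, 0 to 0.75. At 0 the fence is square to the sawing edge (along the rest's y); growing, the knob end swings away from the robot, clockwise from above. Brass scale: long ticks at 0, 10, 20, 30, 40 degrees, 0 nearest the robot, short ones between; a line on the arm's tip points at it. Stiff friction (0.8 N m, about 7 N at the knob); stays where left.
- fence_pivot (a point): Pivot bolt of the fence on the rest's top, at (30, -85, 46) mm in the rest's frame; vertical axis. Its frame turns with the fence: y along the arm towards the knob, x to the arm's far side.
- fence_knob (a point): Top centre of the black round knob (24 mm diameter, 36 mm tall) that stands on the fence arm 115 mm from the pivot; its top is 43 mm above the rest's top. The arm is a steel strip 28 mm wide whose top is 7 mm above the rest's top.
- fence_face (a point): Middle of the fence's working face, level with the rest's top: (-46, -5, 0) mm from the pivot in the fence's frame. Fence: dark wooden block 70 mm long, 28 high, 34 thick, on the robot's side of the arm; the face looks to -x of this frame, y runs along it to the knob. Beyond the block the arm stands back 32 mm from the face. A board laid against it has its centre line 22 mm in front.
- board: Pine board 390 mm long (y), 44 wide (x), 18 thick, about 0.16 kg, lying flat on the rest in front of the fence, roughly square to the sawing edge. Origin: centre of its underside (balance point); +y towards its left end (tail), which stays on the rest; its +x long edge goes against the fence.
- cut_line (a point): Where the pencil line crosses the board's centre line, on the board's top, 225 mm from the leading end: (0, 30, 18) mm in the board's frame. The line is slanted 30 degrees, so it lies along the sawing edge when the board lies along the fence set at 30 degrees.
- board_tail (a point): Middle of the board's left end, at its top: (0, 195, 18) mm in the board's frame. When the line is at the edge 165 mm of board remain on the rest (along its centre line), and about the last 40 mm of it are beyond the fence block, free to be gripped across the 44 mm width.
- sanding_block: Brown sanding block 56 x 97 x 28 mm on the bench right of the rest; a bystander. Origin: centre of its underside.
- pine_offcut: Small pine offcut 45 x 45 x 18 mm on the bench; a bystander.
- pencil: Green pencil, 117 mm long, 7 mm thick, lying on the bench; a bystander.

How it is judged:
By the outcome, as a careful person would: the job done as asked, in the order asked, and still so for the second after the job is handed in, while the arm keeps its last pose, push and grip.
It also fails if it takes over 48 s, if anything falls off the work surface, if the arm or the gripper's body presses on something with over 40 N, if the wrist force passes 120 N, or if a joint passes its speed limit or range.

## Working session

There is one attempt and no reset: what is moved stays moved. The work goes in short steps, Python scripts to look and compute and a shell command to move; the robot and the scene stay as the last step left them, time stands still between calls to the robot, and variables do not carry over. Pictures are saved under pics/ and viewed, and the job is handed in when it is done.

```bash
ls; mkdir -p pics; python3 - <<'E'
from bench import status,cams,bot
import cv2,json
print(status.get_obs())
for n in ("side","top"):
    im=cams.capture(n); cv2.imwrite(f"pics/{n}0.png",im[:,:,::-1]); i=cams.camera_info(n); print(n,i)
    for q in ("saw_edge","fence_pivot","fence_knob","fence_face","cut_line","board_tail","saw_rest","board","sanding_block","pine_offcut","pencil"):
        r=cams.landmark_of(q,n); print(q,[(x['at'],x['score']) for x in r[:2]])
print(status.get_obs()['time'])
E
```

```text
pics
{'time': 0.0, 'q': array([-7.55062947e+01,  1.48583729e+01,  8.80110745e+01, -2.74304773e-03,
        7.72325938e+01, -1.16197897e+01]), 'joint_vel': array([ 0.09352283, -0.005177  ,  0.04107094,  0.03091018,  0.04157544,
       -0.06451318]), 'joint_efforts': array([ 1.30607667e-03, -4.37303174e+01, -2.83990538e+01,  7.16541591e-02,
        4.09455132e-02, -1.30071489e-04]), 'tcp_pos': array([ 241.9296961 , -493.25706394,  179.42610087]), 'ee_rot': array([-1.79899511e+02, -1.79334113e-02,  2.61140878e+01]), 'ft_force': array([ 0.30018535, -0.16613487,  0.2211834 ]), 'moment': array([-0.03932881, -0.02025138, -0.02596567]), 'gripper_width': 92.7615473831861}
side {'fov_y': 43.89837299271849, 'cx': 288.7709744988153, 'cy': 203.57526388261786, 'view': array([[-8.31438753e-01, -5.55602064e-01, -3.99322967e-03,
         4.14435437e+02],
       [-2.48690594e-01,  3.78564320e-01, -8.91539144e-01,
         1.95106119e+02],
       [ 4.96852683e-01, -7.40267115e-01, -4.52926053e-01,
         8.58144228e+02],
       [ 0.00000000e+00,  0.00000000e+00,  0.00000000e+00,
         1.00000000e+
[... 566 characters left out ...]
37e-01,  3.55518836e-03,
         3.30336965e+01],
       [-9.97890074e-01,  2.09037125e-02, -6.14689838e-02,
         5.17845034e+02],
       [ 6.13805131e-02, -4.84849893e-03, -9.98102662e-01,
         9.62981842e+02],
       [ 0.00000000e+00,  0.00000000e+00,  0.00000000e+00,
         1.00000000e+00]])}
saw_edge []
fence_pivot [([293.2, 161.4], 0.89), ([362.3, 260.6], 0.52)]
fence_knob [([234.4, 143.3], 0.88)]
fence_face [([286.7, 182.2], 0.87)]
cut_line [([239.9, 225.4], 0.76)]
board_tail []
saw_rest [([246.8, 180.7], 0.6), ([310.5, 176.7], 0.49)]
board [([254.7, 222.6], 0.68)]
sanding_block [([380.1, 192.0], 0.63)]
pine_offcut [([361.9, 262.2], 0.79)]
pencil [([396.5, 235.2], 0.73)]
1.2
```

View pics/top0.png

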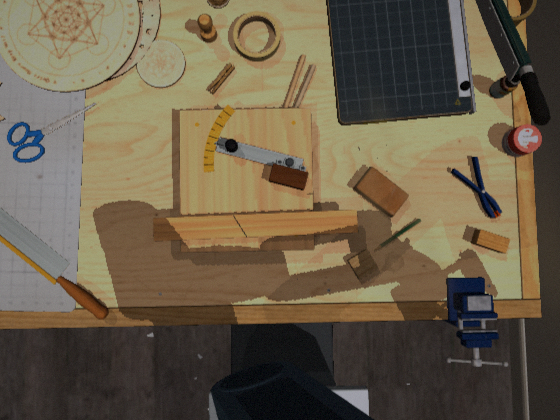

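View pics/side0.png

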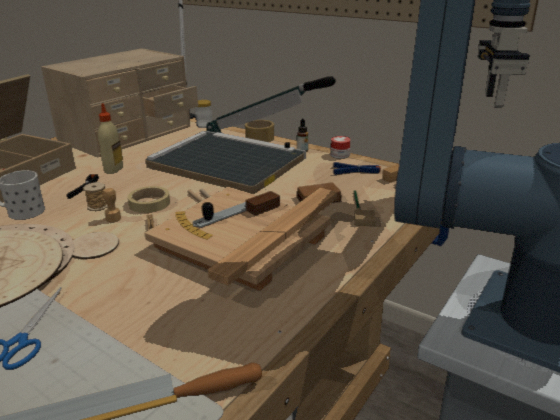

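```bash
cat > h.py <<'E'
import numpy as np,cv2
from bench import status,cams,bot
def KV(n):
    i=cams.camera_info(n); f=210/np.tan(np.radians(i['fov_y']/2))
    return f,i['cx'],i['cy'],np.array(i['view'])
def un(n,px,z):
    f,cx,cy,V=KV(n); R=V[:3,:3];t=V[:3,3]
    d=R.T@np.array([(px[0]-cx)/f,(px[1]-cy)/f,1]); c=-R.T@t
    return c+d*(z-c[2])/d[2]
def pj(n,P):
    f,cx,cy,V=KV(n); q=V[:3,:3]@np.asarray(P,float)+V[:3,3]
    return np.array([f*q[0]/q[2]+cx,f*q[1]/q[2]+cy])
def crop(src,dst,x0,y0,w,h,s):
    im=cv2.imread(src)[y0:y0+h,x0:x0+w]; cv2.imwrite(dst,cv2.resize(im,None,fx=s,fy=s,interpolation=cv2.INTER_CUBIC))
E
python3 - <<'E'
from h import *
crop("pics/top0.png","pics/top0c.png",145,95,220,165,3.6)
crop("pics/side0.png","pics/side0c.png",140,170,220,130,3.6)
for n,pts in {"top":[("pivot",(293.2,161.4),53),("knob",(234.4,143.3),89),("face",(286.7,182.2),46),("cut",(239.9,225.4),64),("board",(254.7,222.6),46)],
 "side":[("pivot",(254.6,207.8),53),("knob",(209.8,202.4),89),("face",(268,212.7),46),("cut",(274.2,230.9),64),("tail",(362,225),64),("edge",(274,201.6),46)]}.items():
  for k,p,z in pts: print(n,k,un(n,p,z).round(1))
E
```

```text
top pivot [604.3 -18.   53. ]
top knob [635.1  92.9  89. ]
top face [564.7  -4.7  46. ]
top cut [481.9  86.8  64. ]
top board [487.2  59.2  46. ]
side pivot [577.5  12.6  53. ]
side knob [624.7  98.3  89. ]
side face [548.4   4.4  46. ]
side cut [474.5  85.8  64. ]
side tail [344.2 -27.7  64. ]
side edge [568.  -45.5  46. ]
```

View pics/top0c.png

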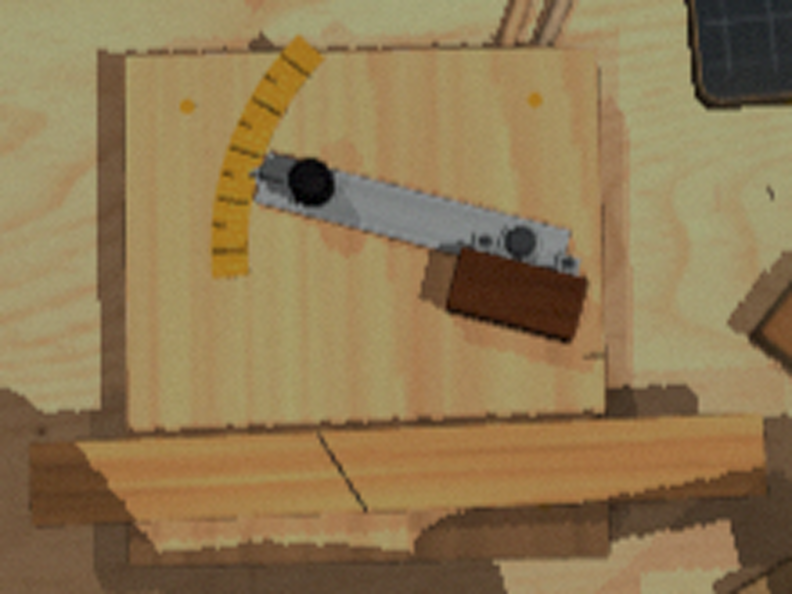

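View pics/side0c.png

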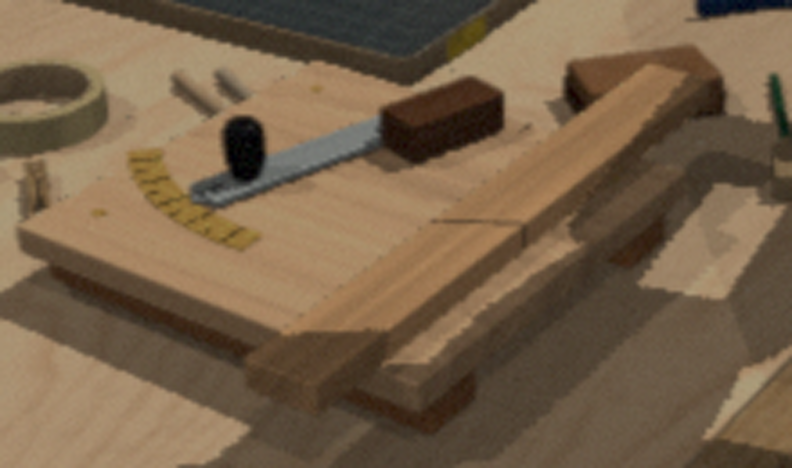

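```bash
python3 - <<'E'
from h import *
from scipy.optimize import least_squares
o=lambda X,Y:((X+.5)/3.6-.5+145,(Y+.5)/3.6-.5+95)
im=cv2.imread("pics/top0.png")
for nm,p in dict(fl=(125,57),fr=(600,52),r=(607,413),nl=(130,562),nr=(608,556)).items(): print(nm,un("top",o(*p),46).round(1))
P=[((125,57),(140,130)),((600,52),(140,-130)),((130,562),(-140,130)),((608,556),(-140,-130))]
def T(v,l,z): 
    c,s=np.cos(v[2]),np.sin(v[2]); return np.array([v[0]+c*l[0]-s*l[1],v[1]+s*l[0]+c*l[1],z])
def res(v): return np.concatenate([un("top",o(*p),46)[:2]-T(v,l,46)[:2] for p,l in P])
r=least_squares(res,[560,80,0]); v=r.x; print(v[:2].round(1),np.degrees(v[2]).round(2),r.fun.round(1))
def inr(p): 
    c,s=np.cos(v[2]),np.sin(v[2]); d=p[:2]-v[:2]; return np.array([c*d[0]+s*d[1],-s*d[0]+c*d[1]])
# features
for nm,p,z in [("bolt",(520,241),54),("knobtop",(311,181),89),("armtip line",(253,175),53),("cut far",(319,433),64),("cut near",(366,510),64),("tail far",(30,443),64),("tail near",(30,525),64),("lead far",(762,415),64),("lead near",(765,487),64),
  ("blk nl",(448,310),74),("blk nr",(570,341),74),("blk fl",(462,248),74),("blk fr",(587,280),74)]:
    w=un("top",o(*p),z); print(nm,w.round(1),inr(w).round(1))
print("pivot pred px",pj("top",T(v,(30,-85),53)))
for a in (10,13,15,17,20):
    t=np.radians(a); print(a,"knob pred",pj("top",T(v,(30+115*np.sin(t),-85+115*np.cos(t)),89)).round(1),pj("side",T(v,(30+115*np.sin(t),-85+115*np.cos(t)),89)).round(1))
print("knob crop->",o(311,181))
E
```

```text
fl [710.9 203.2  46. ]
fr [708.4 -56.5  46. ]
r [510.6 -55.2  46. ]
nl [435.8 203.1  46. ]
nr [433.6 -53.7  46. ]
[572.2  74. ] -0.4 [-2.2  0.1 -2.9  0.4  2.7 -1.9  2.3  1.3]
bolt [603.9 -10.   54. ] [ 32.3 -83.8]
knobtop [632.1  99.2  89. ] [59.8 25.6]
armtip line [643.  133.4  53. ] [70.4 59.9]
cut far [502.2  99.1  64. ] [-70.2  24.6]
cut near [461.  75.  64.] [-111.2    0.2]
tail far [500.1 252.   64. ] [-73.3 177.4]
tail near [456.8 252.2  64. ] [-116.6  177.4]
lead far [ 506.8 -135.7   64. ] [ -64.  -210.2]
lead near [ 468.6 -136.1   64. ] [-102.1 -210.9]
blk nl [565.   29.5  74. ] [ -6.9 -44.6]
blk nr [547.3 -34.3  74. ] [ -24.1 -108.5]
blk fl [597.7  21.4  74. ] [ 25.9 -52.4]
blk fr [579.4 -44.   74. ] [   8. -118.]
pivot pred px [289.69415033 162.82958466]
10 knob pred [229.7 150.1] [209.5 203.4]
13 knob pred [230.3 147. ] [207.7 202.4]
15 knob pred [230.8 144.9] [206.6 201.8]
17 knob pred [231.4 142.9] [205.5 201.1]
20 knob pred [232.3 139.8] [204.1 200. ]
knob crop-> (231.02777777777777, 144.91666666666666)
```

```bash
python3 -m creep '[[[4,6,0],0.1,1],[[8,12,0],0.2,1],[[12,18,0],0.3,1],[[16,24,0],0.4,1],[[20,30,0],0.5,1],[[24,36,0],0.6,1],[[28,42,0],0.7,0.8],[[32,48,0],0.8,0.7],[[36,54,0],0.85,0.7],[[38,58,-1],0.85,0.7],[[39,59.3,-3],0.85,0.7],[[39,59.3,-3],0.85,0.7],[[39,59.3,-3],0.85,0.7],[[39,59.3,-3],0.85,0.7],[[39,59.3,-3],0.85,0.7],[[39,59.3,-3],0.85,0.7],[[39,59.3,-3],0.85,0.7],[[39,59.3,-3],0.85,0.7]]'
python3 - <<'E'
from h import *
im=cams.capture("side"); cv2.imwrite("pics/side1.png",im[:,:,::-1]); crop("pics/side1.png","pics/side1c.png",140,100,220,160,3.6)
print(status.get_obs())
E
```

```text
time: 3.0
tcp_pos: [631.7, 97.5, 150.8]
ee_rot: [180.0, 0.0, 74.7]
ft_force: [0.4, -1.1, -0.0]
gripper_width: 65.5
{'time': 3.05, 'q': array([-1.20311221e+00,  2.50363877e+01,  7.72867634e+01, -2.28063208e-02,
        7.76486245e+01,  1.40993801e+01]), 'joint_vel': array([-0.12551236, -0.06235787, -0.12549774,  0.16504465, -0.08735477,
        0.10711124]), 'joint_efforts': array([ 4.40366529e-01, -5.34497631e+01, -2.84765089e+01,  1.00407405e-01,
       -7.00195684e-03, -7.41574127e-03]), 'tcp_pos': array([631.77753657,  97.39863506, 150.91969967]), 'ee_rot': array([1.79967199e+02, 1.47342964e-02, 7.47023764e+01]), 'ft_force': array([-0.19835073, -0.19057332, -0.00549046]), 'moment': array([-0.04578248, -0.07839916, -0.0220672 ]), 'gripper_width': 65.1187431705535}
```

View pics/side1c.png

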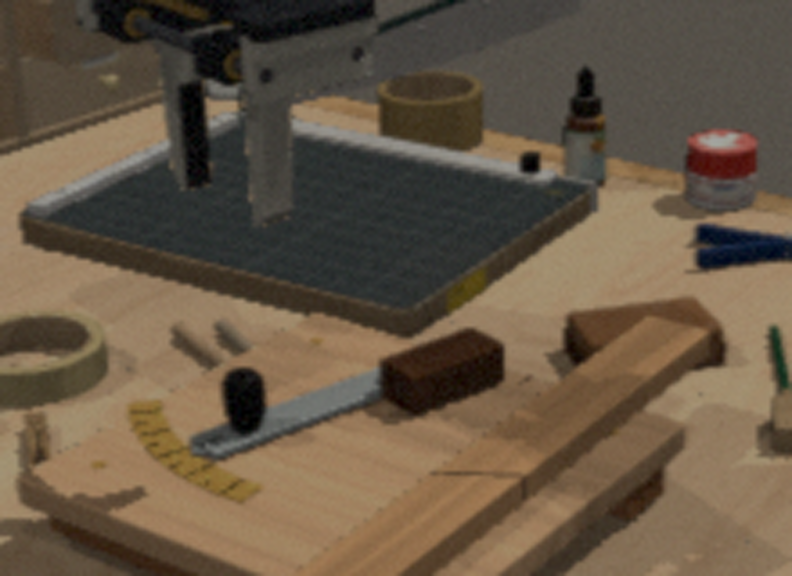

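```bash
python3 -m creep '[[[0,0,-2],0,0.7],[[0,0,-4],0,0.7],[[0,0,-6],0,0.7],[[0,0,-7.5],0,0.7],[[0,0,-8.7],0,0.7],[[0,0,-8.7],0,0.7],[[0,0,-8.7],0,0.7]]'
python3 - <<'E'
from h import *
for n in("side","top"):
    im=cams.capture(n); cv2.imwrite(f"pics/{n}2.png",im[:,:,::-1]); crop(f"pics/{n}2.png",f"pics/{n}2c.png",140,95,220,160,3.6)
E
```

```text
time: 3.75
tcp_pos: [632.4, 98.5, 63.9]
ee_rot: [180.0, -0.0, 74.8]
ft_force: [-0.4, -0.5, 0.0]
gripper_width: 64.8
```

View pics/side2c.png

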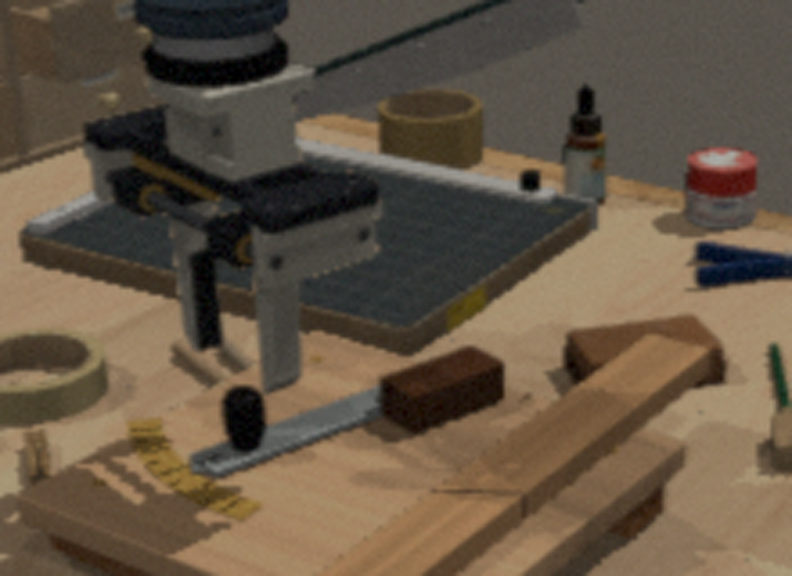

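View pics/top2c.png

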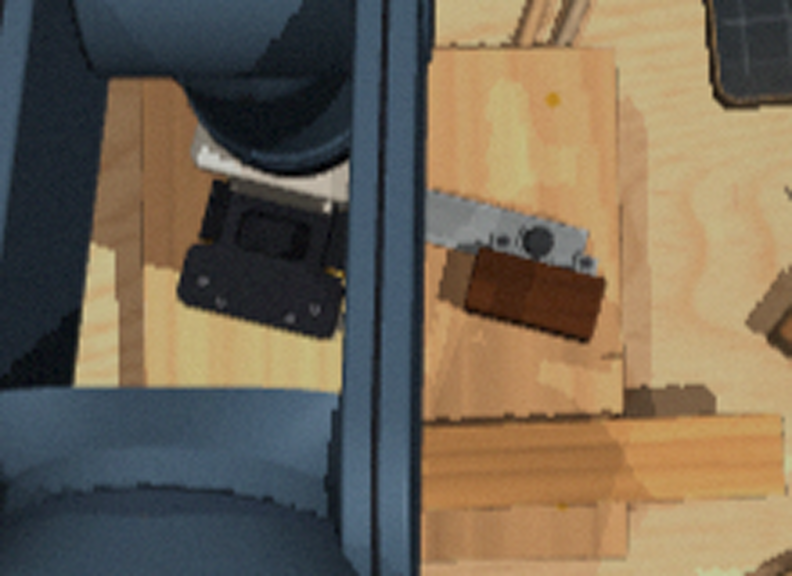

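```bash
python3 - <<'E'
from h import *
s=status.get_obs(); p=s['tcp_pos']; print(p,s['ee_rot'])
yw=np.radians(s['ee_rot'][2]); y=np.array([np.sin(yw),-np.cos(yw),0])
for k in(-32,0,32): 
  a=pj("side",p+y*k); print(k,a,(a-[140,95])*3.6)
for n,X,Y in(("tip near",280,385),("tip far",205,348)):
  a=(140+X/3.6,95+Y/3.6); print(n,a,un("side",a,p[2]))
for n,X,Y in(("knob top",245,392),("knob base",245,448)):
  a=(140+X/3.6,95+Y/3.6); print(n,a,un("side",a,89 if 'top' in n else 53))
for n,X,Y in(("scale",155,430),("r fr corner",20,490)):
  a=(140+X/3.6,95+Y/3.6); print(n,a,un("side",a,46))
f,cx,cy,V=KV("side");print(-V[:3,:3].T@V[:3,3]); f,cx,cy,V=KV("top");print(-V[:3,:3].T@V[:3,3])
E
```

```text
[632.9548912   98.83326116  64.5228388 ] [ 1.79886098e+02 -2.76169502e-02  7.47925237e+01]
-32 [216.22925926 217.70897076] [274.42533332 441.75229475]
0 [207.4603641  212.13798902] [242.85731075 421.69676048]
32 [199.03773372 206.78699335] [212.53584139 402.43317606]
tip near (217.77777777777777, 201.94444444444446) [645.7901042   51.62053887  64.5228388 ]
tip far (196.94444444444446, 191.66666666666666) [717.83509817  38.2789553   64.5228388 ]
knob top (208.05555555555554, 203.88888888888889) [623.19935492 105.28289774  89.        ]
knob base (208.05555555555554, 219.44444444444446) [625.80814134 106.32889217  53.        ]
scale (183.05555555555554, 214.44444444444446) [693.79211529 109.38726208  46.        ]
r fr corner (145.55555555555554, 231.11111111111111) [706.54825508 202.09619846  46.        ]
[-33.27252263 791.65692112 564.27555638]
[458.34316147  26.8702228  992.86870702]
```

```bash
python3 - <<'E'
from h import *
p=np.array([631.8,97.4,150.9]); yw=np.radians(74.7); y=np.array([np.sin(yw),-np.cos(yw),0])
for k in(-41,-32,0,32,41): 
  a=pj("side",p+y*k); print(k,a,(a-[140,100])*3.6)
for z in (130,150,170):
  for X,Y in ((180,270),(325,338),(342,300),(205,245)): print(z,un("top",(140+X/3.6,95+Y/3.6),z).round(0))
# start pose
p=np.array([242,-493,179.4]); print("start",pj("side",p))
E
python3 - <<'E'
import cv2
im=cv2.imread('pics/side0.png')[0:200,380:560]; cv2.imwrite('pics/s0c.png',cv2.resize(im,None,fx=3,fy=3,interpolation=2))
E
```

```text
-41 [216.77068875 179.83028021] [276.37447952 287.38900877]
-32 [214.16040238 178.39534133] [266.97744855 282.22322879]
0 [205.12821156 173.43012299] [234.46156163 264.34844276]
32 [196.4662732  168.66844156] [203.27858352 247.20638963]
41 [194.09371225 167.36418622] [194.73736408 242.51107037]
130 [581. 170. 130.]
130 [545.  99. 130.]
130 [564.  90. 130.]
130 [593. 157. 130.]
150 [578. 166. 150.]
150 [543.  97. 150.]
150 [562.  88. 150.]
150 [590. 154. 150.]
170 [575. 163. 170.]
170 [541.  95. 170.]
170 [559.  87. 170.]
170 [587. 151. 170.]
start [489.60941859 116.18681365]
```

View pics/s0c.png

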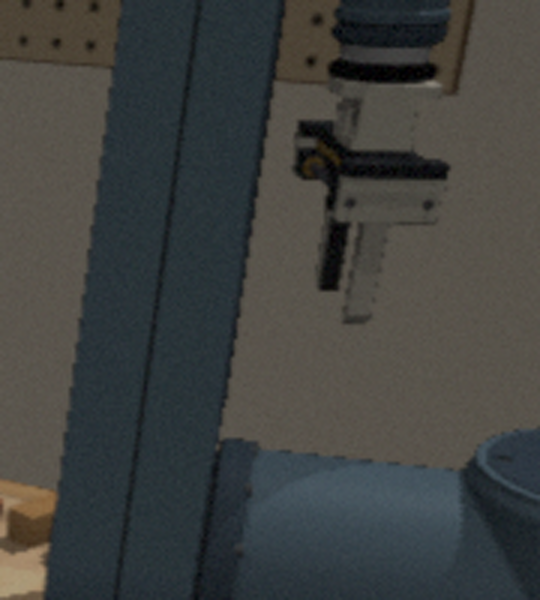

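View pics/top2.png

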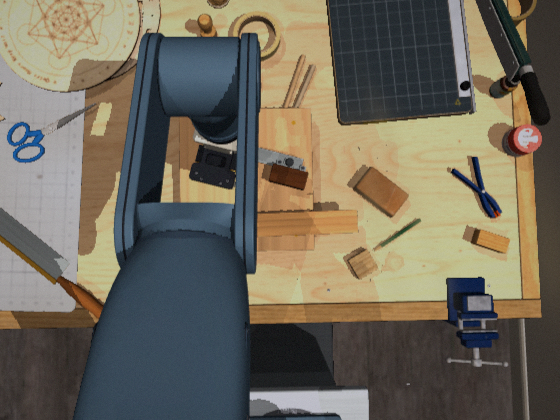

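```bash
python3 - <<'E'
from h import *
s=status.get_obs(); p=s['tcp_pos'].copy(); 
yw=np.radians(s['ee_rot'][2]); y=np.array([np.sin(yw),-np.cos(yw),0]); x=np.array([np.cos(yw),np.sin(yw),0])
im=cv2.imread("pics/side2.png"); im=cv2.resize(im[60:260,130:330],None,fx=3,fy=3,interpolation=2)
def D(P,c):
    a=(pj("side",P)-[130,60])*3; cv2.circle(im,tuple(int(v) for v in a),3,c,-1)
for dz,c in((0,(0,0,255)),(19,(0,255,255)),(84,(0,255,0)),(150,(255,0,0))):
    for k in(-50,-32,0,32,50):
        D(p+y*k+[0,0,dz],c)
for k in(-94,94):
    for j in(-37,37): D(p+y*k+x*j+[0,0,84],(255,0,255))
D([632,99,89],(255,255,255))
cv2.imwrite("pics/s2o.png",im)
E
```

```text
(no output)
```

View pics/s2o.png

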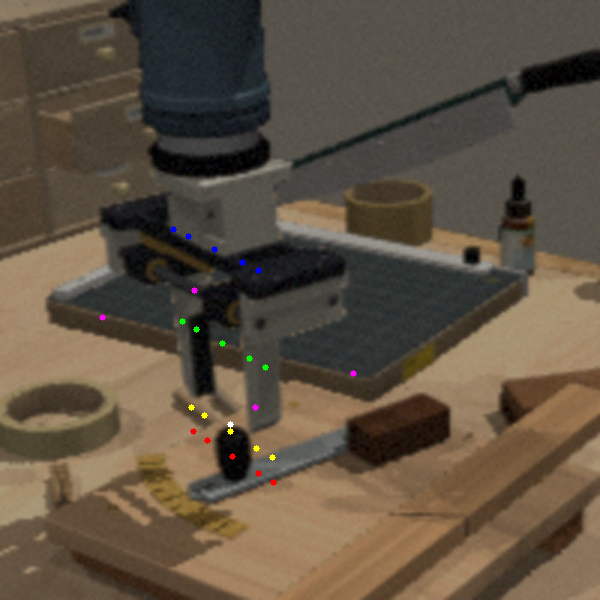

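```bash
python3 - <<'E'
from h import *
s=status.get_obs(); p0=s['tcp_pos'].copy(); 
yw=np.radians(s['ee_rot'][2]); y=np.array([np.sin(yw),-np.cos(yw),0]); x=np.array([np.cos(yw),np.sin(yw),0])
im=cv2.imread("pics/top2.png"); im=cv2.resize(im[100:240,150:330],None,fx=4,fy=4,interpolation=2)
def D(P,c):
    a=(pj("top",P)-[150,100])*4; cv2.circle(im,tuple(int(v) for v in a),3,c,-1)
for off,c in (([0,0,0],(0,0,255)),([0,0,34],(0,255,0)),([13,-47,0],(255,0,255))):
  p=p0+off
  for k in(-94,0,94):
    for j in(-37,37): D(p+y*k+x*j+[0,0,120],c)
cv2.imwrite("pics/t2o.png",im)
E
```

```text
(no output)
```

View pics/t2o.png

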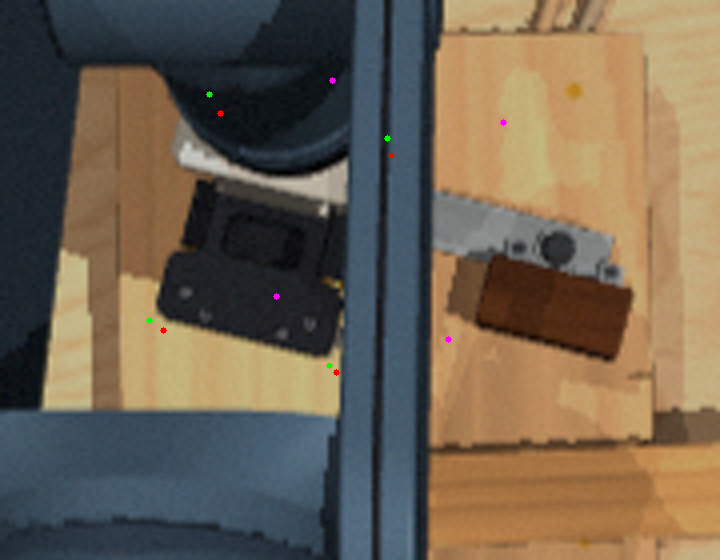

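```bash
python3 -m creep '[[[0,0,-8.7],0,0.3],[[0,0,0],0,0.3]]' --help 2>&1 | head -3; python3 - <<'E'
from h import *
print(status.get_obs()['time'],status.get_obs()['tcp_pos'])
E
```

```text
invalid input: not JSON, or not a number
3.85 [632.9548912   98.83326116  64.5228388 ]
```

```bash
python3 -m creep '[[[0,0,0],0,0.4],[[0,0,0],0,0.3],[[0,0,0],0,0.1],[[0,0,0],0,0.1],[[0,0,0],0,0.1],[[0,0,0],0,0.1],[[0,0,0],0,0.1]]'
python3 - <<'E'
from h import *
for n in("side",):
    im=cams.capture(n); cv2.imwrite(f"pics/{n}3.png",im[:,:,::-1]); crop(f"pics/{n}3.png",f"pics/{n}3c.png",140,95,220,160,3.6)
E
```

```text
time: 4.55
tcp_pos: [632.1, 99.2, 63.2]
ee_rot: [-180.0, 0.0, 74.8]
ft_force: [0.1, -0.6, 0.3]
gripper_width: 13.6
```

View pics/side3c.png

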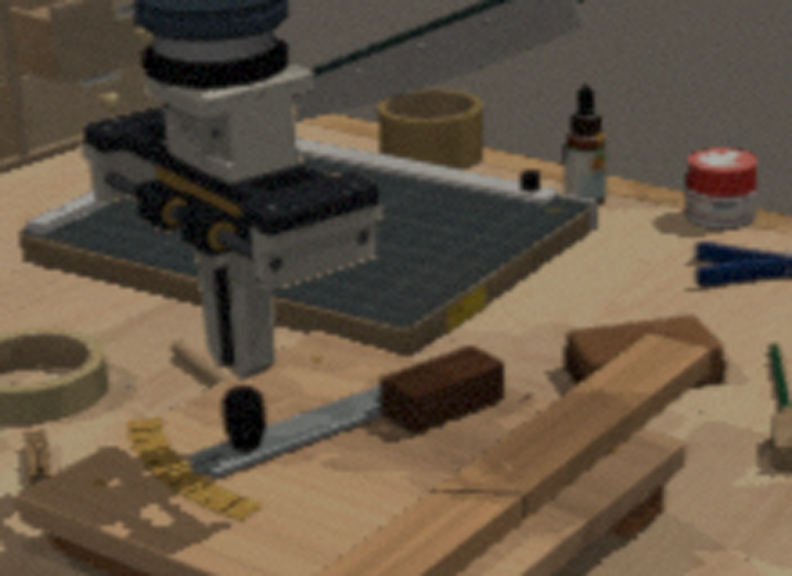

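```bash
python3 -m creep '[[[0,0,0],0,0.7],[[0,0,0],0,0.7],[[0,0,0],0,0.7],[[0,0,0],0,0.7],[[0,0,0],0,0.7],[[0,0,-0.5],0,0.7],[[0,0,-1],0,0.7],[[0,0,-1.5],0,0.7],[[0,0,-2],0,0.7],[[0,0,-2.3],0,0.7],[[0,0,-2.6],0,0.7],[[0,0,-2.6],0,0.7]]'
python3 - <<'E'
from h import *
for n in("side",):
    im=cams.capture(n); cv2.imwrite(f"pics/{n}4.png",im[:,:,::-1]); crop(f"pics/{n}4.png",f"pics/{n}4c.png",140,95,220,160,3.6)
E
```

```text
time: 5.8
tcp_pos: [631.8, 99.1, 36.7]
ee_rot: [-180.0, 0.0, 74.8]
ft_force: [0.2, -0.1, -0.8]
gripper_width: 65.2
```

View pics/side4c.png

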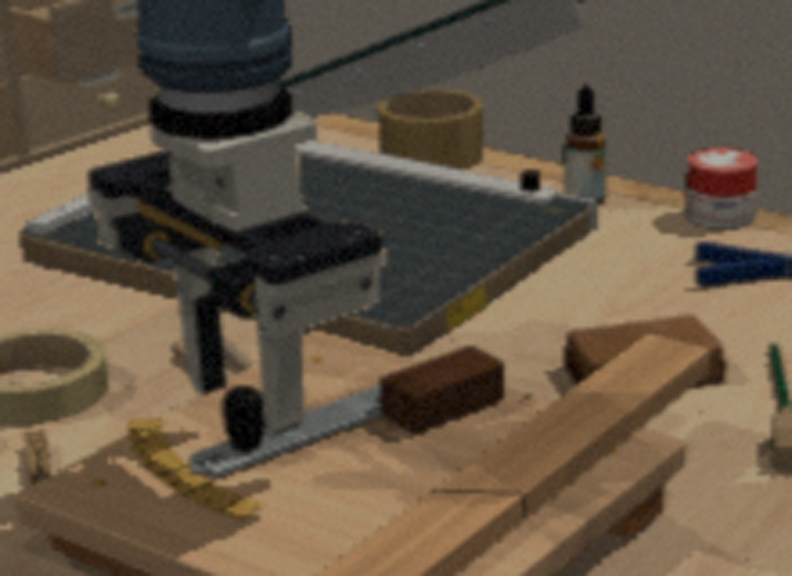

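```bash
python3 -m creep '[[[0,0,-0.4],0,0.7],[[0,0,-0.8],0,0.7],[[0,0,-1.2],0,0.7],[[0,0,-1.2],0,0.5],[[0,0,-1.2],0,0.3],[[0,0,-1.2],0,0],[[0,0,-1.2],0,0],[[0,0,-1.2],0,0],[[0,0,-1.2],0,0],[[0,0,-1.2],0,0],[[0,0,-1.2],0,0]]'
python3 - <<'E'
from h import *
for n in("side",):
    im=cams.capture(n); cv2.imwrite(f"pics/{n}5.png",im[:,:,::-1]); crop(f"pics/{n}5.png",f"pics/{n}5c.png",140,95,220,160,3.6)
E
```

```text
time: 6.95
tcp_pos: [631.7, 99.3, 25.3]
ee_rot: [-180.0, 0.0, 74.8]
ft_force: [-2.4, 1.2, 1.4]
gripper_width: 22.3
```

View pics/side5c.png

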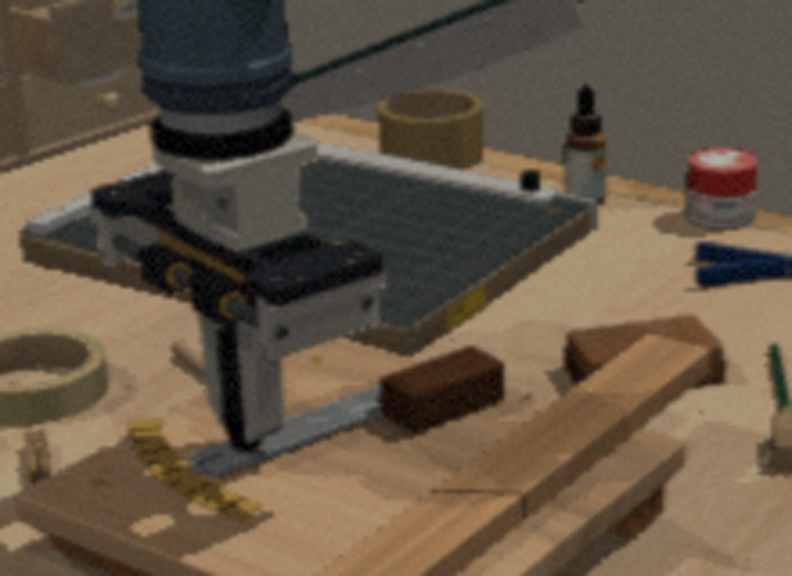

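```bash
python3 -m creep '[[[0.25,-0.07,-1.2],-0.022,0],[[0.5,-0.15,-1.2],-0.044,0],[[0.75,-0.23,-1.2],-0.066,0],[[0.96,-0.31,-1.2],-0.089,0],[[1.2,-0.4,-1.2],-0.11,0],[[1.43,-0.5,-1.2],-0.132,0],[[1.67,-0.6,-1.2],-0.155,0],[[1.9,-0.7,-1.2],-0.177,0],[[2.13,-0.81,-1.2],-0.2,0],[[2.36,-0.93,-1.2],-0.22,0],[[2.58,-1.05,-1.2],-0.242,0],[[2.8,-1.18,-1.2],-0.265,0],[[2.8,-1.18,-1.2],-0.265,0],[[2.8,-1.18,-1.2],-0.265,0]]'
python3 - <<'E'
from h import *
for n in("side","top"):
    im=cams.capture(n); cv2.imwrite(f"pics/{n}6.png",im[:,:,::-1]); crop(f"pics/{n}6.png",f"pics/{n}6c.png",140,95,220,160,3.6)
E
```

```text
time: 8.4
tcp_pos: [663.4, 86.3, 18.9]
ee_rot: [179.6, -0.1, 59.6]
ft_force: [-5.9, -2.7, 26.3]
gripper_width: 22.4
```

View pics/side6c.png

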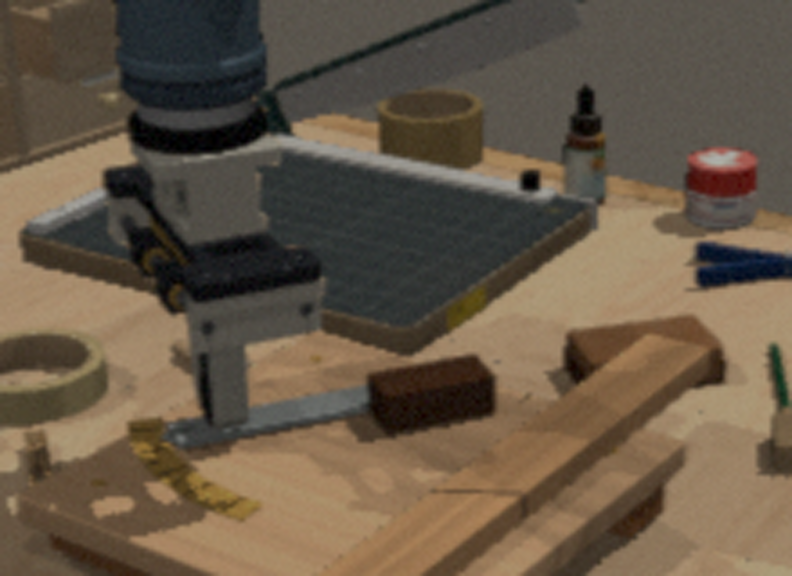

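View pics/top6c.png

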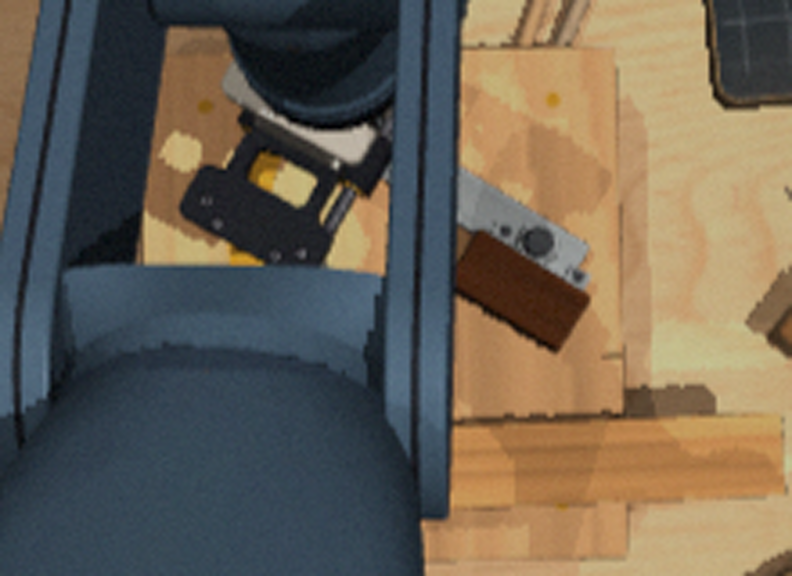

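```bash
python3 -m creep '[[[0,0,0.4],0,0],[[0,0,0.8],0,0],[[0,0,1.1],0,0],[[0,0,1.1],0,0]]'
python3 - <<'E'
from h import *
for n in("side","top"):
    im=cams.capture(n); cv2.imwrite(f"pics/{n}7.png",im[:,:,::-1])
crop(f"pics/side7.png",f"pics/side7c.png",160,190,130,80,6)
crop(f"pics/top7.png",f"pics/top7c.png",180,100,140,110,5.7)
E
```

```text
time: 8.9
tcp_pos: [660.6, 87.8, 19.7]
ee_rot: [-179.9, -0.0, 59.6]
ft_force: [9.8, 1.5, -22.0]
gripper_width: 22.7
```

View pics/side7c.png

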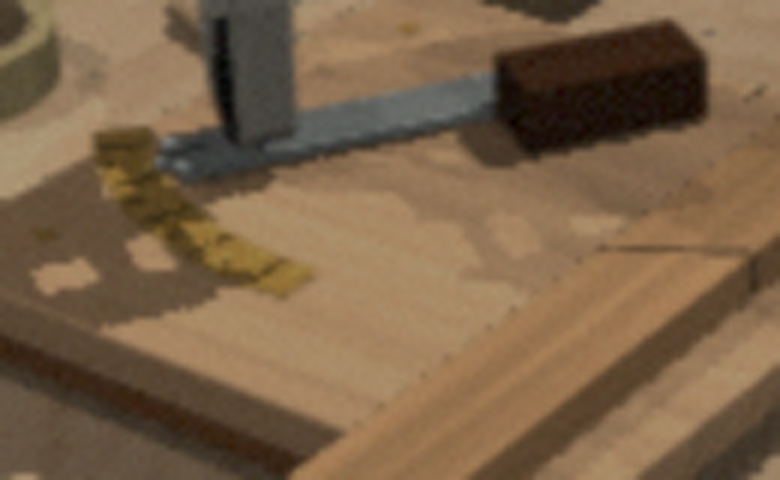

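View pics/top7c.png

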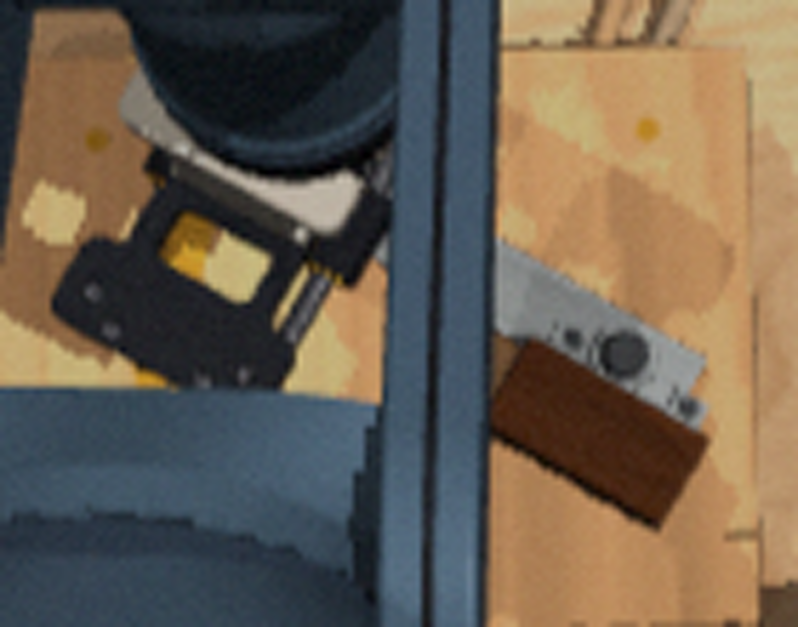

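```bash
python3 -m creep '[[[0,0,-0.4],0,0],[[0,0,-0.4],0,0],[[0,0,-0.4],0,0.5],[[0,0,-0.4],0,0.6],[[0,0,-0.4],0,0.6],[[0,0,1],0,0.6],[[0,0,3],0,0.6],[[0,0,6],0,0.6],[[0,0,9],0,0.6],[[0,4,11],0,0.6],[[-4,8.5,11],0,0.6],[[-8,13,11],0,0.6],[[-12,16,11],0,0.6],[[-14,17,11],0,0.6],[[-14,17,11],0,0.6]]'
python3 - <<'E'
from h import *
for n in("side","top"):
    im=cams.capture(n); cv2.imwrite(f"pics/{n}8.png",im[:,:,::-1])
crop(f"pics/side8.png",f"pics/side8c.png",140,150,220,130,3.6)
crop(f"pics/top8.png",f"pics/top8c.png",145,95,220,165,3.6)
E
```

```text
time: 10.5
tcp_pos: [515.5, 260.4, 135.9]
ee_rot: [-179.9, -0.0, 59.9]
ft_force: [1.0, -0.1, 0.3]
gripper_width: 55.7
```

View pics/side8c.png

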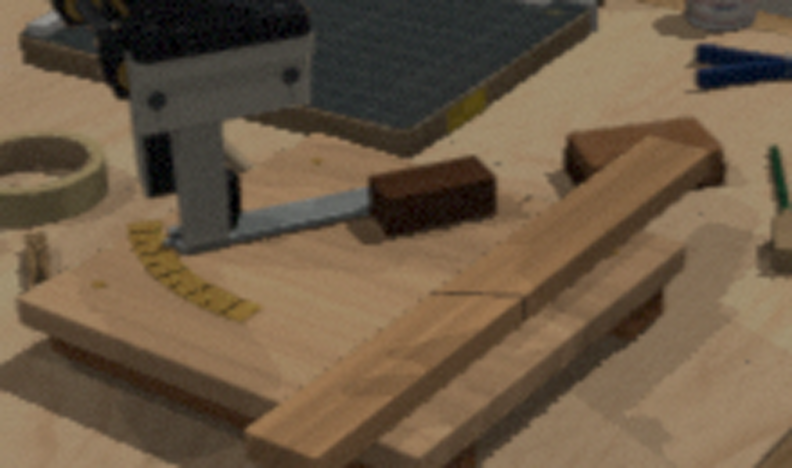

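View pics/top8c.png

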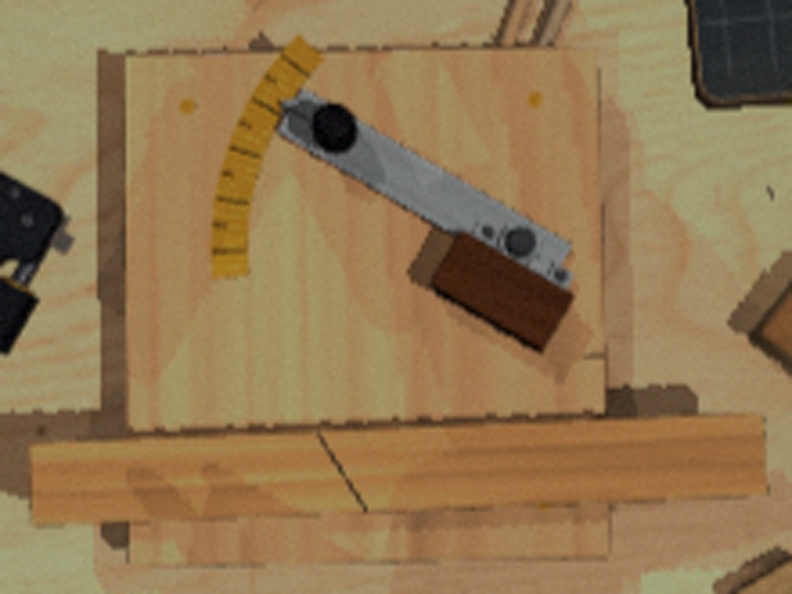

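```bash
python3 - <<'E'
from h import *
crop("pics/top8.png","pics/t8z.png",198,100,70,55,11)
E
```

```text
(no output)
```

View pics/t8z.png

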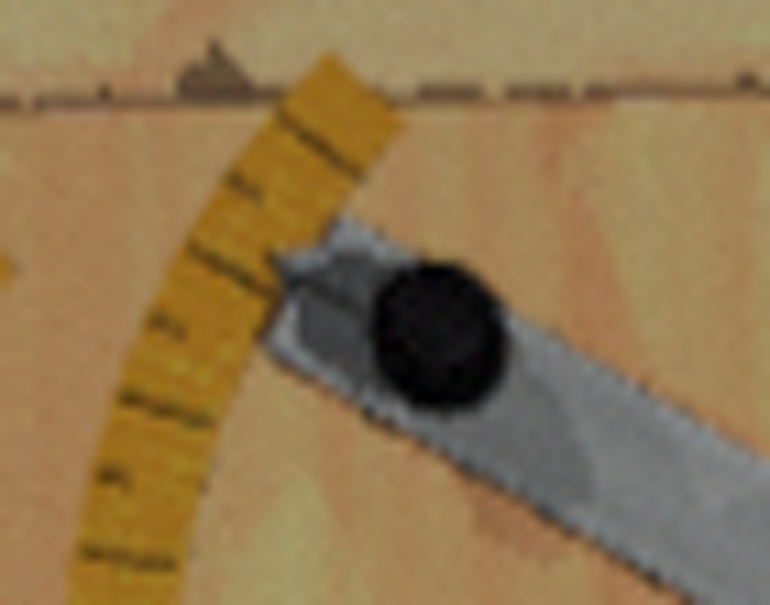

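```bash
cat >> h.py <<'E'
def armang(src,guess_world_piv,show=None):
    """fit both long arm edges by brightness gradient"""
    pass
E
python3 - <<'E'
from h import *
Z=lambda X,Y:((X+.5)/11-.5+198,(Y+.5)/11-.5+100)
o=lambda X,Y:((X+.5)/3.6-.5+145,(Y+.5)/3.6-.5+95)
ticks={40:[(280,112),(360,178)],35:[(245,185)],30:[(190,245),(270,292)],25:[(167,327)],20:[(122,398),(208,420)],15:[(113,475)],10:[(82,552),(175,563)]}
for pv in (un("top",o(520,241),54),):
  print("bolt",pv)
  for k,l in ticks.items():
    for p in l:
      w=un("top",Z(*p),46.5)-pv; print(k,np.degrees(np.arctan2(w[0],w[1])).round(2),np.hypot(*w[:2]).round(1))
  for p in((272,262),(320,283),(355,300)):
    w=un("top",Z(*p),53)-pv; print("ptr",np.degrees(np.arctan2(w[0],w[1])).round(2),np.hypot(*w[:2]).round(1))
  w=un("top",Z(438,333),89)-pv; print("knob",np.degrees(np.arctan2(w[0],w[1])).round(2),np.hypot(*w[:2]).round(1))
# arm edges
g=cv2.cvtColor(cv2.imread("pics/top8.png"),cv2.COLOR_BGR2HSV)
s=g[:,:,1].astype(float)
s=cv2.GaussianBlur(s,(3,3),0)
# sample columns along arm: perpendicular scan
a=np.array(o(300,105));
pv=pj("top",un("top",o(520,241),53)); kb=pj("top",un("top",Z(438,333),89)*[1,1,0]+[0,0,53])
u=(kb-pv)/np.linalg.norm(kb-pv); n=np.array([u[1],-u[0]])
for side in(1,-1):
  pts=[]
  for t in np.arange(18,45,0.5):
    d=np.arange(3,13,0.1); P=pv+u*t+side*n*d[:,None]
    v=cv2.remap(s.astype(np.float32),P[:,0:1].astype(np.float32),P[:,1:2].astype(np.float32),cv2.INTER_LINEAR)[:,0]
    th=60; i=np.argmax(v>th)
    if i>0: pts.append(P[i])
  pts=np.array(pts); W=np.array([un("top",p,53)[:2] for p in pts])
  vx,vy,x0,y0=cv2.fitLine(W.astype(np.float32),cv2.DIST_HUBER,0,.01,.01)[:,0]
  r=(W-[x0,y0])@np.array([-vy,vx]); print(side,len(W),"edge angle",np.degrees(np.arctan(vx/vy)),"rms",r.std(), "perp to bolt",(un("top",o(520,241),53)[:2]-[x0,y0])@np.array([-vy,vx]))
# rest right/left edge direction
E
```

```text
bolt [603.92034896 -10.00475803  54.        ]
40 39.94 166.1
40 39.81 147.4
35 34.96 163.2
30 29.96 165.9
30 29.75 149.3
25 24.71 163.0
20 19.55 165.8
20 19.96 150.0
15 14.77 163.4
10 9.68 166.1
10 9.87 149.4
ptr 31.23 150.3
ptr 31.64 141.0
ptr 31.87 134.1
knob 30.26 112.2
1 54 edge angle 31.857315 rms 0.14823767832560356 perp to bolt -15.460185666693228
-1 54 edge angle 31.685017 rms 0.09445811141817635 perp to bolt 12.541708467944071
```

```bash
cat > ang.py <<'E'
from h import *
def edge(s,A,B,nrm,d0,d1,th,z,rising=True,n=60):
    """scan along nrm at points between pixels A,B for first crossing; returns world line angle(cw from y), pts"""
    A,B,nrm=map(lambda q:np.array(q,float),(A,B,nrm)); W=[]
    for t in np.linspace(0,1,n):
        d=np.arange(d0,d1,.1); P=A+(B-A)*t+nrm*d[:,None]
        v=cv2.remap(s.astype(np.float32),P[:,0:1].astype(np.float32),P[:,1:2].astype(np.float32),cv2.INTER_LINEAR)[:,0]
        c=(v>th) if rising else (v<th); i=np.argmax(c)
        if i>0: W.append(un("top",P[i],z)[:2])
    W=np.array(W); vx,vy,x0,y0=cv2.fitLine(W.astype(np.float32),cv2.DIST_HUBER,0,.01,.01)[:,0]
    r=(W-[x0,y0])@np.array([-vy,vx]); return np.degrees(np.arctan2(vx,vy)),r.std(),len(W),np.array([x0,y0])
def arm(src,knobpx):
    s=cv2.GaussianBlur(cv2.cvtColor(cv2.imread(src),cv2.COLOR_BGR2HSV)[:,:,1].astype(float),(3,3),0)
    pv=pj("top",[602.5,-10.5,53]); kb=pj("top",un("top",knobpx,89)*[1,1,0]+[0,0,53])
    u=(kb-pv)/np.linalg.norm(kb-pv); n=np.array([u[1],-u[0]])
    for sd in(1,-1): print("near" if sd>0 else "far",edge(s,pv+u*20,pv+u*48,sd*n,3,13,60,53))
E
python3 - <<'E'
from ang import *
arm("pics/top0.png",(231.0,144.9)); arm("pics/top8.png",(237.4,129.9))
im=cv2.imread("pics/top8.png"); print(im[150,300:325].tolist()); print(im[150,172:188].tolist())
print(im[100:116,250].tolist())
E
```

```text
near (np.float32(16.037832), np.float64(0.1256555228227046), 60, array([606.42145 ,  54.327778], dtype=float32))
far (np.float32(15.893975), np.float64(0.16195016204304985), 60, array([633.9892  ,  49.132317], dtype=float32))
near (np.float32(31.96891), np.float64(0.1248287505244884), 60, array([624.7107  ,  52.425526], dtype=float32))
far (np.float32(31.648127), np.float64(0.0980742246091537), 60, array([648.27747 ,  37.745064], dtype=float32))
[[85, 128, 163], [86, 132, 165], [86, 130, 164], [87, 132, 164], [89, 136, 164], [90, 134, 164], [84, 127, 165], [78, 119, 163], [84, 123, 165], [79, 125, 165], [81, 121, 164], [80, 119, 152], [77, 110, 146], [74, 108, 144], [81, 110, 151], [82, 118, 150], [88, 123, 157], [90, 124, 156], [87, 121, 154], [86, 124, 154], [106, 144, 164], [109, 146, 164], [108, 144, 162], [108, 144, 164], [103, 145, 163]]
[[60, 83, 108], [59, 86, 110], [65, 83, 109], [55, 80, 105], [54, 77, 101], [55, 80, 103], [50, 73, 100], [47, 74, 101], [87, 130, 164], [85, 129, 164], [91, 135, 166], [92, 140, 167], [82, 126, 163], [83, 124, 162], [84, 125, 166], [76, 119, 162]]
[[108, 147, 163], [106, 145, 161], [108, 145, 160], [102, 142, 161], [109, 145, 164], [104, 143, 162], [100, 139, 162], [95, 138, 159], [82, 117, 145], [67, 100, 137], [79, 117, 163], [78, 120, 163], [84, 124, 163], [84, 125, 161], [86, 129, 161], [85, 130, 162]]
```

```bash
python3 - <<'E'
from ang import *
for src in("pics/top0.png","pics/top8.png"):
    im=cv2.imread(src).astype(float); r=cv2.GaussianBlur(im[:,:,2],(3,3),0)
    a=edge(r,(170,120),(170,200),(1,0),0,18,133,46); print("left edge dir from y",a)   # ~90 => along x
    # far edge: min darkness line; row where R minimal
    g=im[:,:,2]; W=[]
    for c in range(186,308):
        if 205<c<232: continue
        col=g[100:116,c]; k=100+col.argmin(); W.append(un("top",(c,k),46)[:2])
    W=np.array(W,np.float32); l=cv2.fitLine(W,cv2.DIST_HUBER,0,.01,.01)[:,0]; print("far",np.degrees(np.arctan2(l[0],l[1])),l[2:], )
    W=[]
    for r_ in range(125,200):
        row=g[r_,306:318]; W.append(un("top",(306+row.argmin(),r_),46)[:2])
    W=np.array(W,np.float32); l=cv2.fitLine(W,cv2.DIST_HUBER,0,.01,.01)[:,0]; print("right",np.degrees(np.arctan2(l[0],l[1])),l[2:], )
E
```

```text
Traceback (most recent call last):
  File "ang.py", line 10, in edge
    W=np.array(W); vx,vy,x0,y0=cv2.fitLine(W.astype(np.float32),cv2.DIST_HUBER,0,.01,.01)[:,0]
                               ~~~~~~~~~~~^^^^^^^^^^^^^^^^^^^^^^^^^^^^^^^^^^^^^^^^^^^^^^^
cv2.error: OpenCV(4.12.0) /io/opencv/modules/imgproc/src/linefit.cpp:618: error: (-215:Assertion failed) npoints2 >= 0 || npoints3 >= 0 in function 'fitLine'
```

```bash
python3 - <<'E'
from ang import *
for src in("pics/top0.png","pics/top8.png"):
    im=cv2.imread(src).astype(float); r=cv2.GaussianBlur(im[:,:,2],(3,3),0)
    W=[]
    for r_ in range(125,200):
        row=r[r_,174:186]; k=np.gradient(row); W.append(un("top",(174+k.argmax(),r_),46)[:2])
    W=np.array(W,np.float32); l=cv2.fitLine(W,cv2.DIST_HUBER,0,.01,.01)[:,0]; print("left",np.degrees(np.arctan2(l[0],l[1])),l[2:], )
    g=im[:,:,2]; W=[]
    for c in range(186,308):
        if 205<c<232: continue
        col=g[100:116,c]; k=100+col.argmin(); W.append(un("top",(c,k),46)[:2])
    W=np.array(W,np.float32); l=cv2.fitLine(W,cv2.DIST_HUBER,0,.01,.01)[:,0]; print("far",np.degrees(np.arctan2(l[0],l[1])),l[2:], )
    W=[]
    for r_ in range(125,200):
        row=g[r_,306:318]; W.append(un("top",(306+row.argmin(),r_),46)[:2])
    W=np.array(W,np.float32); l=cv2.fitLine(W,cv2.DIST_HUBER,0,.01,.01)[:,0]; print("right",np.degrees(np.arctan2(l[0],l[1])),l[2:], )
E
```

```text
left 90.90527 [567.3421  203.88736]
far 0.012285005 [713.1686    89.750145]
right 90.258606 [607.1187  -55.12913]
left 90.53875 [567.32996 203.3033 ]
far 0.012285005 [713.1686    89.750145]
right 89.776764 [594.8553 -55.1057]
```

```bash
python3 -m creep '[[[4,-5,0],0.03,0.7],[[8,-9.5,0],0.03,0.7],[[11,-13.5,0],0.03,0.7],[[13.71,-16.82,0],0.03,0.7],[[13.71,-16.82,-2],0.03,0.7],[[13.71,-16.82,-4.5],0.03,0.7],[[13.71,-16.82,-7],0.03,0.7],[[13.71,-16.82,-9],0.03,0.7],[[13.71,-16.82,-10.4],0.03,0.7],[[13.71,-16.82,-10.8],0.03,0.6],[[13.71,-16.82,-10.8],0.03,0.4],[[13.71,-16.82,-10.8],0.03,0],[[13.71,-16.82,-10.8],0.03,0],[[13.71,-16.82,-10.8],0.03,0],[[13.71,-16.82,-10.8],0.03,0],[[13.71,-16.82,-10.8],0.03,0],[[13.71,-16.82,-10.8],0.03,0]]'
```

```text
time: 12.3
tcp_pos: [659.8, 88.5, 27.4]
ee_rot: [179.7, -0.1, 61.4]
ft_force: [4.7, -1.5, -1.1]
gripper_width: 22.3
```

```bash
python3 -m creep '[[[-0.15,0.1,0],0,0],[[-0.2,0.12,0],0,0],[[-0.2,0.12,0],0,0]]'; python3 - <<'E'
from h import *
for i in range(3):
    cams.capture("side"); s=status.get_obs(); print(s['tcp_pos'],s['ft_force'],s['moment'])
im=cams.capture("top"); cv2.imwrite("pics/top9.png",im[:,:,::-1]); crop("pics/top9.png","pics/top9c.png",180,100,140,110,5.7)
E
```

```text
time: 12.6
tcp_pos: [658.7, 89.2, 27.4]
ee_rot: [179.6, -0.1, 61.4]
ft_force: [7.6, -3.6, -3.6]
gripper_width: 22.4
[658.6815107   89.17306811  27.46045339] [ 7.32577728 -2.65801782 -3.09727012] [-0.51983979 -1.23722902  0.18288519]
[658.68297311  89.17704157  27.44660777] [ 7.27924769 -1.8776035  -3.42253058] [-0.46227409 -1.19845751  0.20341844]
[658.65061183  89.17390931  27.42364805] [ 7.62615277 -3.33610127 -3.11823402] [-0.58849012 -1.19964519  0.19494132]
```

View pics/top9c.png

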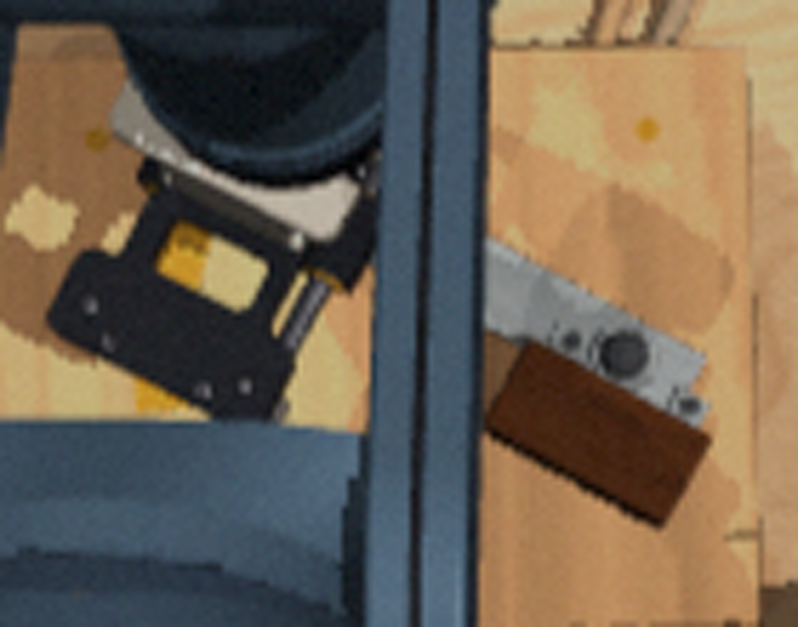

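```bash
python3 -m creep '[[[-0.05,0.03,0],0,0],[[-0.1,0.06,0],0,0],[[-0.1,0.06,0],0,0],[[-0.1,0.06,0],0,0.4],[[-0.1,0.06,0],0,0.6],[[-0.1,0.06,0],0,0.6],[[-0.1,0.06,1],0,0.6],[[-0.1,0.06,3],0,0.6],[[-0.1,0.06,6],0,0.6],[[-0.1,0.06,9],0,0.6],[[0,4,11],0,0.6],[[-4,8.5,11],0,0.6],[[-8,13,11],0,0.6],[[-12,16,11],0,0.6],[[-14,17,11],0,0.6],[[-14,17,11],0,0.6]]'; python3 - <<'E'
from ang import *
im=cams.capture("top"); cv2.imwrite("pics/top10.png",im[:,:,::-1]); crop("pics/top10.png","pics/top10z.png",198,100,70,55,11)
arm("pics/top10.png",(237,130.5))
E
```

```text
time: 14.4
tcp_pos: [510.2, 263.5, 137.3]
ee_rot: [-179.9, 0.0, 61.6]
ft_force: [0.5, 0.6, 0.8]
gripper_width: 55.8
near (np.float32(30.028902), np.float64(0.1336200619407128), 60, array([625.1929 ,  57.29565], dtype=float32))
far (np.float32(29.78488), np.float64(0.12104209226642819), 60, array([649.0386  ,  42.844494], dtype=float32))
```

View pics/top10z.png

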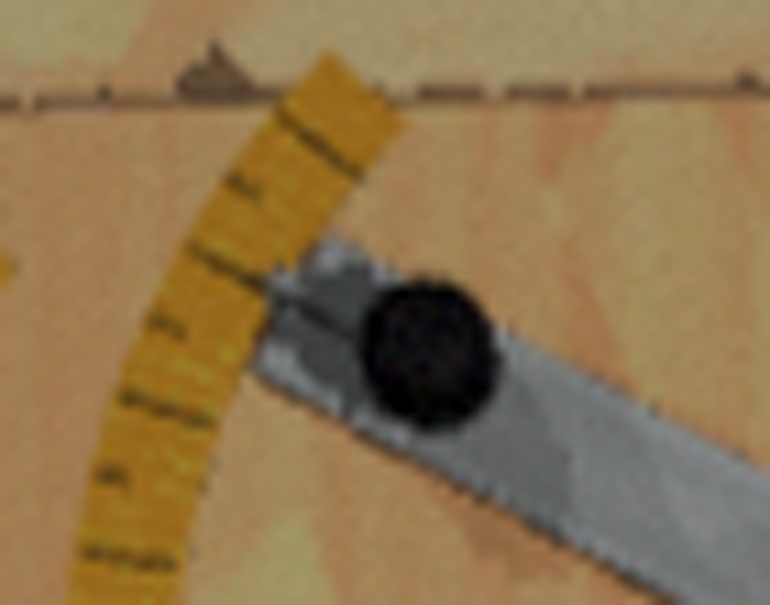

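```bash
python3 -m creep '[[[-1,-1,0],0.13,0.75],[[-2,-2,0],0.26,0.75],[[-3,-2.7,0],0.4,0.75],[[-3.65,-2.7,0],0.513,0.75],[[-3.65,-2.7,-2],0.513,0.75],[[-3.65,-2.7,-4],0.513,0.75],[[-3.65,-2.7,-6],0.513,0.75],[[-3.65,-2.7,-8],0.513,0.75],[[-3.65,-2.7,-9],0.513,0.75],[[-3.65,-2.7,-9],0.513,0.75],[[-3.65,-2.7,-9],0.513,0.75],[[-3.65,-2.7,-9],0.513,0.75]]'; python3 - <<'E'
from ang import *
for n in("top","side"):
    im=cams.capture(n); cv2.imwrite(f"pics/{n}11.png",im[:,:,::-1])
print(status.get_obs()['tcp_pos'])
crop("pics/top11.png","pics/top11c.png",145,95,220,165,3.6)
crop("pics/side11.png","pics/side11c.png",140,150,200,150,4)
E
```

```text
time: 15.65
tcp_pos: [479.9, 233.4, 47.4]
ee_rot: [179.9, -0.0, 90.7]
ft_force: [-0.2, -0.2, -0.4]
gripper_width: 69.8
[479.57764817 233.52262706  47.28025459]
```

View pics/top11c.png

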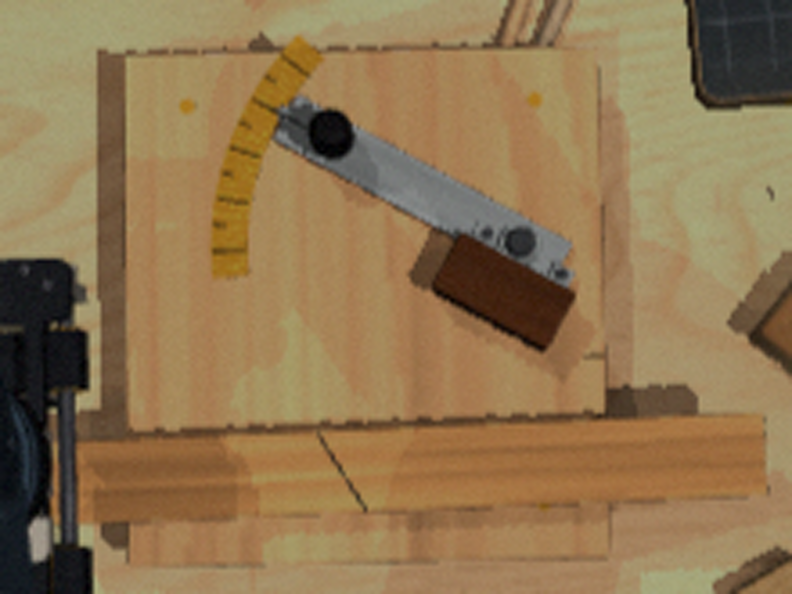

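View pics/side11c.png

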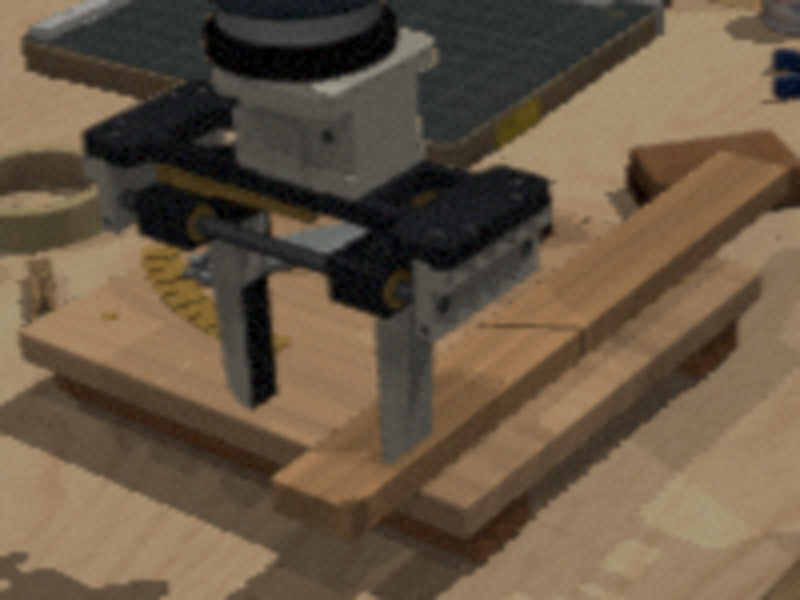

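```bash
python3 - <<'E'
from ang import *
for z in(47,80,85,90): print(z,pj("side",[479.6,233.5,z]))
for x in(433,526):
  print([((pj("side",[479.6+k,233.5,82])-[140,150])*4).round() for k in(-35,35)])
for nm,X,Y in(("tail far",275,487),("tail near",362,508)): print(nm,un("side",(140+X/4,150+Y/4),64))
E
```

```text
47 [222.79252201 274.22196283]
80 [221.6037899  258.13448076]
85 [221.42017657 255.64958431]
90 [221.23562122 253.15193922]
[array([391., 454.]), array([264., 404.])]
[array([391., 454.]), array([264., 404.])]
tail far [487.26398581 259.31481742  64.        ]
tail near [446.82653329 250.9717798   64.        ]
```

```bash
python3 -m creep '[[[0,0,-0.8],0,0.75],[[0,0,-1.6],0,0.75],[[0,0,-2.3],0,0.75],[[0,0,-2.9],0,0.75],[[0,0,-2.9],0,0.75]]'; python3 - <<'E'
from ang import *
for n in("side",):
    im=cams.capture(n); cv2.imwrite(f"pics/{n}12.png",im[:,:,::-1])
print(status.get_obs()['ft_force'])
crop("pics/side12.png","pics/side12c.png",140,150,200,150,4)
E
```

```text
time: 16.25
tcp_pos: [477.7, 233.1, 16.0]
ee_rot: [-179.9, 0.0, 90.7]
ft_force: [0.8, 0.0, -1.2]
gripper_width: 70.0
[ 0.01108895 -0.27052018  0.35487057]
```

View pics/side12c.png

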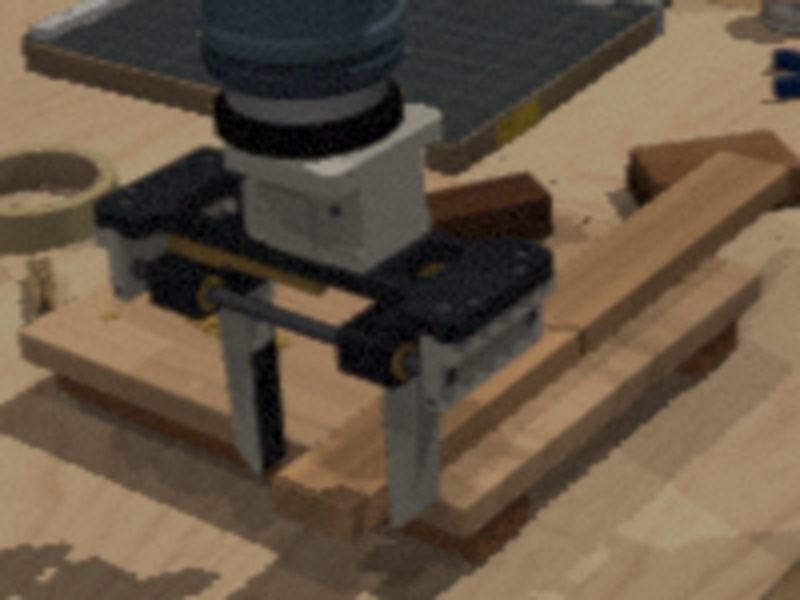

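```bash
python3 -m creep '[[[0,0,0],0,0.6],[[0,0,0],0,0.45],[[0,0,0],0,0.2],[[0,0,0],0,0.2],[[0,0,0],0,0.2],[[0,0,0],0,0.2],[[0,0,0],0,0.2]]'; python3 - <<'E'
from ang import *
for n in("side","top"):
    im=cams.capture(n); cv2.imwrite(f"pics/{n}13.png",im[:,:,::-1])
crop("pics/side13.png","pics/side13c.png",140,150,200,150,4)
crop("pics/top13.png","pics/top13c.png",145,95,220,165,3.6)
E
```

```text
time: 17.0
tcp_pos: [478.8, 233.4, 17.5]
ee_rot: [180.0, -0.0, 90.7]
ft_force: [-1.0, -0.3, 3.2]
gripper_width: 43.6
```

View pics/side13c.png

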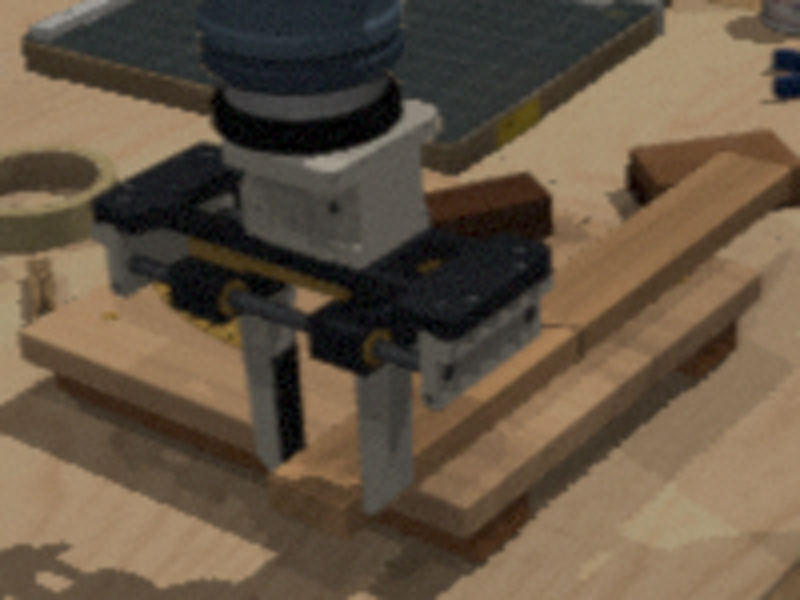

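View pics/top13c.png

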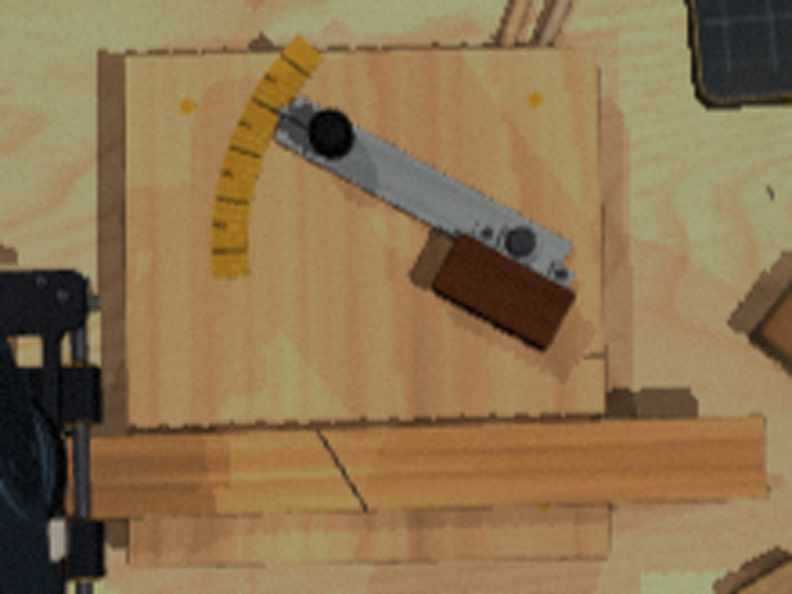

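```bash
python3 -m creep '[[[0.4,-0.3,0],-0.018,0.2],[[1.2,-0.9,0],-0.054,0.2],[[2.2,-1.7,0],-0.098,0.2],[[3.2,-2.4,0],-0.143,0.2],[[4.2,-3.2,0],-0.188,0.2],[[5.2,-4.0,0],-0.233,0.2],[[6.2,-4.7,0],-0.277,0.2],[[7.2,-5.5,0],-0.322,0.2],[[8.2,-6.3,0],-0.367,0.2],[[9.2,-7.0,0],-0.412,0.2],[[10.2,-7.8,0],-0.456,0.2],[[11,-8.4,0],-0.492,0.2],[[11.6,-8.9,0],-0.519,0.2],[[11.93,-9.14,0],-0.534,0.2],[[11.93,-9.14,0],-0.534,0.2],[[11.93,-9.14,0],-0.534,0.2]]'; python3 - <<'E'
from ang import *
for n in("side","top"):
    im=cams.capture(n); cv2.imwrite(f"pics/{n}14.png",im[:,:,::-1])
crop("pics/side14.png","pics/side14c.png",140,150,200,150,4)
crop("pics/top14.png","pics/top14c.png",145,95,220,165,3.6)
E
```

```text
time: 18.7
tcp_pos: [599.3, 140.7, 17.5]
ee_rot: [179.9, -0.0, 60.0]
ft_force: [-0.8, 2.0, 5.7]
gripper_width: 43.7
```

View pics/side14c.png

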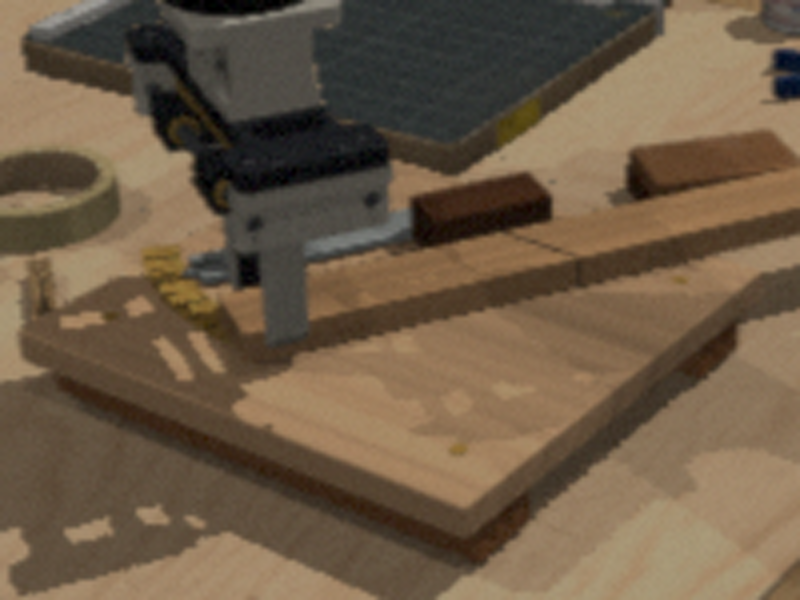

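View pics/top14c.png

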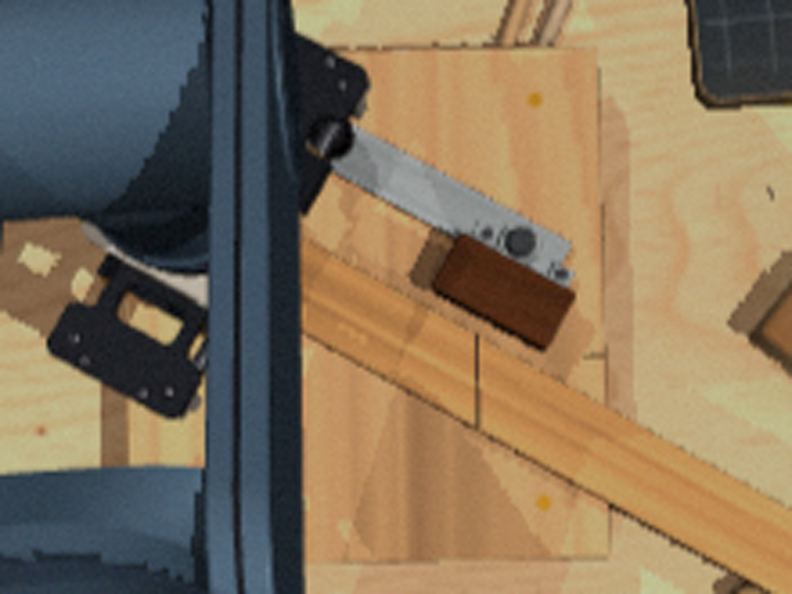

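```bash
python3 -m creep '[[[0.26,-0.15,0],0,0.2],[[0.52,-0.3,0],0,0.2],[[0.7,-0.4,0],0,0.2],[[0.7,-0.4,0],0,0.2]]';python3 -m creep '[[[0.09,-0.05,0],0,0.2],[[0.17,-0.1,0],0,0.2],[[0.17,-0.1,0],0,0.2]]'; python3 - <<'E'
from ang import *
for n in("top",):
    im=cams.capture(n); cv2.imwrite(f"pics/{n}15.png",im[:,:,::-1])
crop("pics/top15.png","pics/top15c.png",225,145,120,90,6.5)
E
```

```text
time: 19.2
tcp_pos: [605.6, 136.7, 17.5]
ee_rot: [-180.0, 0.0, 60.0]
ft_force: [-2.8, 0.5, 6.4]
gripper_width: 43.6
time: 19.5
tcp_pos: [606.8, 136.0, 17.5]
ee_rot: [-180.0, 0.0, 60.0]
ft_force: [-3.3, 1.9, 7.2]
gripper_width: 43.6
```

View pics/top15c.png

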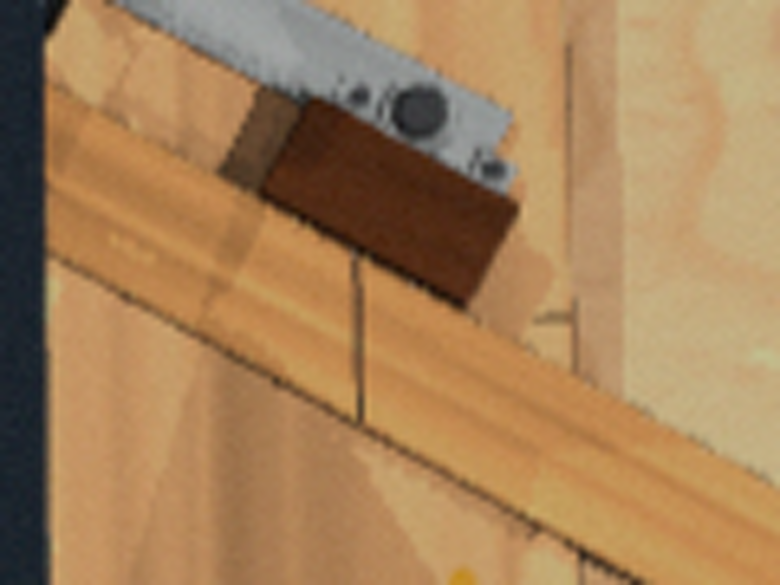

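```bash
python3 -m creep '[[[0.09,-0.05,0],0,0.2],[[0.09,-0.05,0],0,0.2]]'; python3 -m creep '[[[0.09,-0.05,0],0,0.2],[[0.09,-0.05,0],0,0.2]]';python3 -c "
from h import *
print(status.get_obs()['moment'])"
```

```text
time: 19.75
tcp_pos: [607.0, 135.9, 17.5]
ee_rot: [-179.9, 0.0, 60.0]
ft_force: [-6.1, 3.3, 9.0]
gripper_width: 43.6
time: 19.95
tcp_pos: [607.2, 135.8, 17.5]
ee_rot: [-179.8, 0.1, 60.0]
ft_force: [-7.0, 4.5, 10.4]
gripper_width: 43.7
[ 0.69226107  1.24234548 -0.41198339]
```

```bash
cat > gap.py <<'E'
from ang import *
def gap(src,x0,y0,s,a,b,edgepts):
    o=lambda p:((p[0]+.5)/s-.5+x0,(p[1]+.5)/s-.5+y0)
    A=un("top",o(a),64);B=un("top",o(b),64); E=[un("top",o(e),46) for e in edgepts]
    print("line",A.round(1),B.round(1),"edge",[e.round(1) for e in E])
    d=np.polyfit([e[0] for e in E],[e[1] for e in E],1); 
    for p in(A,B,(A+B)/2): print("gap y",(p[1]-np.polyval(d,p[0])).round(2))
    print("edge dir",np.degrees(np.arctan(d[0])),"line dir",np.degrees(np.arctan2(A[1]-B[1],A[0]-B[0])))
E
python3 - <<'E'
from gap import *
gap("",225,145,6.5,(355,252),(361,423),[(569,50),(574,370),(582,575)])
E
```

```text
line [560.8  10.3  64. ] [510.3   9.6  64. ] edge [array([622.6, -55.9,  46. ]), array([525.9, -54.8,  46. ]), array([464.6, -55.6,  46. ])]
gap y 65.78
gap y 65.01
gap y 65.4
edge dir -0.13234585668826457 line dir 0.7454049905140365
```

```bash
python3 -m creep '[[[-0.1,-0.17,0],0,0.2],[[-0.3,-0.52,0],0,0.2],[[-0.55,-0.96,0],0,0.2],[[-0.8,-1.39,0],0,0.2],[[-1.05,-1.83,0],0,0.2],[[-1.3,-2.26,0],0,0.2],[[-1.55,-2.7,0],0,0.2],[[-1.8,-3.13,0],0,0.2],[[-1.8,-3.13,0],0,0.2]]'; python3 - <<'E'
from ang import *
im=cams.capture("top"); cv2.imwrite(f"pics/top16.png",im[:,:,::-1])
crop("pics/top16.png","pics/top16c.png",225,105,130,125,6)
E
```

```text
time: 20.85
tcp_pos: [590.3, 106.9, 17.5]
ee_rot: [-179.8, -0.2, 59.9]
ft_force: [-3.4, 12.9, 6.5]
gripper_width: 43.5
```

View pics/top16c.png

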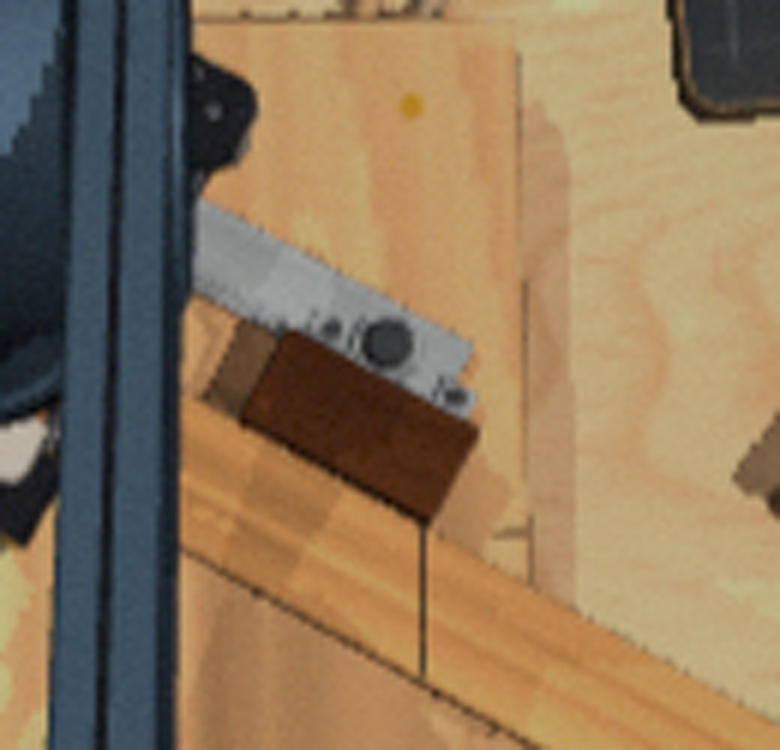

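```bash
cat > fa.py <<'E'
from ang import *
def fa(src,t0=8,t1=26):
    s=cv2.GaussianBlur(cv2.cvtColor(cv2.imread(src),cv2.COLOR_BGR2HSV)[:,:,1].astype(float),(3,3),0)
    pv=pj("top",[602.5,-10.5,53]); kb=pj("top",[659.8,89.2,53])
    u=(kb-pv)/np.linalg.norm(kb-pv); n=np.array([u[1],-u[0]])
    a=edge(s,pv+u*t0,pv+u*t1,-n,3,13,60,53); print(src,"far edge",a)
E
python3 - <<'E'
from fa import *
for k in (8,10,13,14,15,16): fa(f"pics/top{k}.png")
E
```

```text
pics/top8.png far edge (np.float32(31.04137), np.float64(0.08935476449697387), 60, array([631.8443   ,  10.8917885], dtype=float32))
pics/top10.png far edge (np.float32(29.57317), np.float64(0.117250020551835), 60, array([631.6741  ,  12.627323], dtype=float32))
pics/top13.png far edge (np.float32(29.47013), np.float64(0.12004070129038985), 60, array([630.9768  ,  11.382379], dtype=float32))
pics/top14.png far edge (np.float32(29.160809), np.float64(0.1261946675326121), 60, array([630.9118  ,  11.144886], dtype=float32))
pics/top15.png far edge (np.float32(29.303034), np.float64(0.1190475217503899), 60, array([630.70935 ,  10.714391], dtype=float32))
pics/top16.png far edge (np.float32(29.28181), np.float64(0.12215212559949563), 60, array([630.7435  ,  10.695083], dtype=float32))
```

```bash
python3 - <<'E'
from gap import *
gap("",225,105,6,(425,522),(423,676),[(519,60),(525,290),(531,575)])
E
python3 -m creep '[[[-0.15,-0.26,0],0,0.2],[[-0.4,-0.7,0],0,0.2],[[-0.65,-1.13,0],0,0.2],[[-0.9,-1.56,0],0,0.2],[[-1.15,-2,0],0,0.2],[[-1.4,-2.43,0],0,0.2],[[-1.6,-2.78,0],0,0.2],[[-1.7,-2.95,0],0,0.2],[[-1.7,-2.95,0],0,0.2]]'; python3 - <<'E'
from fa import *
im=cams.capture("top"); cv2.imwrite(f"pics/top17.png",im[:,:,::-1])
im=cams.capture("side"); cv2.imwrite(f"pics/side17.png",im[:,:,::-1])
crop("pics/top17.png","pics/top17c.png",255,160,90,70,8.5)
crop("pics/side17.png","pics/side17c.png",140,150,200,150,4)
fa("pics/top17.png")
E
```

```text
line [544.3 -20.4  64. ] [495.3 -18.6  64. ] edge [array([697.5, -55.8,  46. ]), array([621.3, -55.8,  46. ]), array([528. , -55.3,  46. ])]
gap y 35.01
gap y 36.68
gap y 35.84
edge dir -0.1723956303877015 line dir -2.1129694676915345
time: 21.8
tcp_pos: [573.2, 78.2, 17.5]
ee_rot: [-179.8, -0.3, 60.0]
ft_force: [-3.4, 15.3, 8.4]
gripper_width: 43.7
pics/top17.png far edge (np.float32(27.058796), np.float64(0.07067156769340906), 14, array([ 6.2423645e+02, -5.7757175e-01], dtype=float32))
```

View pics/top17c.png

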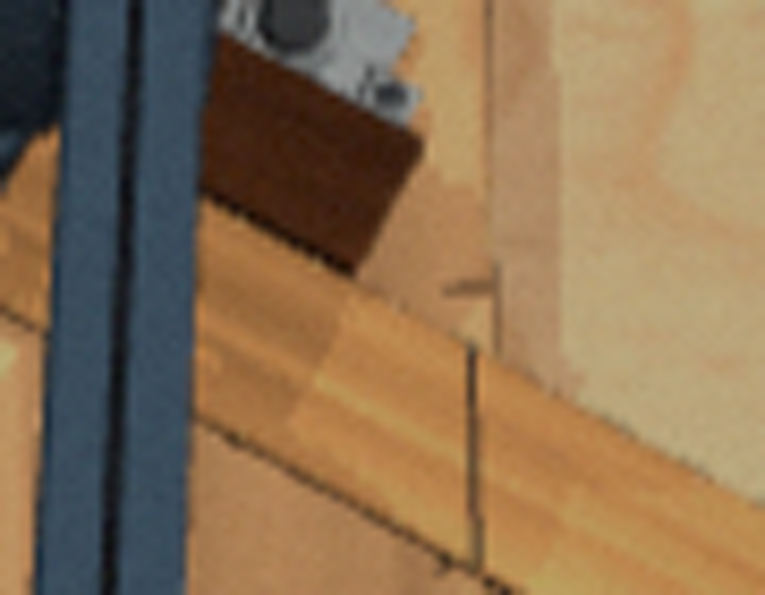

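View pics/side17c.png

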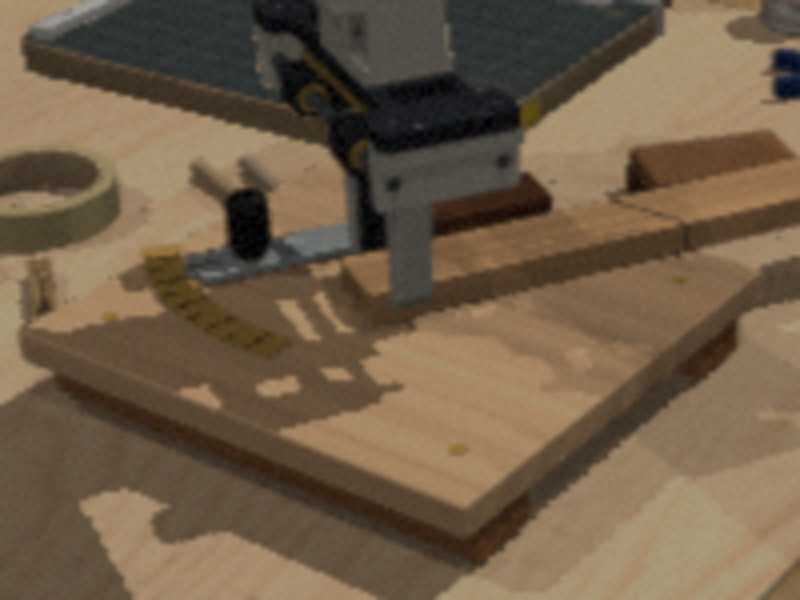

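```bash
cat > fine.py <<'E'
from ang import *
def dark(g,rows,c0f,hw,z):
    W=[]
    for r in rows:
        c0=c0f(r); c=np.arange(int(c0-hw),int(c0+hw)+1); v=g[r,c]; b=np.median(v); w=np.clip(b-8-v,0,None)
        if w.sum()>10: W.append(un("top",((w*c).sum()/w.sum(),r),z)[:2])
    W=np.array(W); p=np.polyfit(W[:,0],W[:,1],1); r=W[:,1]-np.polyval(p,W[:,0]); k=abs(r)<1.5; p=np.polyfit(W[k,0],W[k,1],1)
    return p,W[k]
def fine(src,lt,lb,et,eb):
    g=cv2.imread(src).astype(float).sum(2)/3
    f=lambda a,b:(lambda r:a[0]+(b[0]-a[0])*(r-a[1])/(b[1]-a[1]))
    pl,Wl=dark(g,range(int(lt[1])+2,int(lb[1])-1),f(lt,lb),4,64)
    pe,We=dark(g,range(int(et[1]),int(eb[1])),f(et,eb),4,46)
    x=Wl[:,0].mean(); print("line dir",np.degrees(np.arctan(pl[0])).round(2),"edge dir",np.degrees(np.arctan(pe[0])).round(2),len(Wl),len(We))
    for xx in(x-22,x,x+22): print("gap",(np.polyval(pl,xx)-np.polyval(pe,xx)).round(2))
E
python3 - <<'E'
from fine import *
o=lambda X,Y:((X+.5)/8.5-.5+255,(Y+.5)/8.5-.5+160)
fine("pics/top17.png",o(471,350),o(478,570),o(487,0),o(496,345))
g=cv2.imread("pics/top17.png").astype(int).sum(2)//3
for r in(140,170,185,195): print(r,g[r,305:322])
for r in(205,215,224): print(r,g[r,303:318])
E
```

```text
line dir -0.01 edge dir 0.01 22 21
gap 7.37
gap 7.37
gap 7.36
140 [148 144 140 137 141 138 128 132 142 141 139 138 140 138 140 154 153]
170 [150 147 147 150 150 151 140 115 132 128 126 134 137 141 137 142 157]
185 [131 132 129 130 134 132 129 126 142 140 139 139 140 134 136 137 152]
195 [127 131 132 134 135 134 139 138 106 135 138 138 142 141 142 143 156]
205 [124 123 123 127 128 128 122  62 135 136 133 129 129 125 122]
215 [130 131 123 127 128 126 127  79 111 139 135 133 128 131 128]
224 [115 101  80  95 115 134 134 107  88 137 137 135 135 137 134]
```

```bash
python3 -m creep '[[[-0.1,-0.18,0],0,0.2],[[-0.2,-0.36,0],0,0.2],[[-0.3,-0.54,0],0,0.2],[[-0.4,-0.68,0],0,0.2],[[-0.43,-0.74,0],0,0.2],[[-0.43,-0.74,0],0,0.2]]'; python3 - <<'E'
from fine import *
im=cams.capture("top"); cv2.imwrite(f"pics/top18.png",im[:,:,::-1])
im=cams.capture("side"); cv2.imwrite(f"pics/side18.png",im[:,:,::-1])
crop("pics/top18.png","pics/top18c.png",255,160,90,70,8.5)
crop("pics/side18.png","pics/side18c.png",270,165,90,75,8.5)
E
```

```text
time: 22.5
tcp_pos: [569.0, 71.1, 17.5]
ee_rot: [-179.8, -0.3, 60.0]
ft_force: [-3.0, 17.1, 9.0]
gripper_width: 43.5
```

View pics/top18c.png

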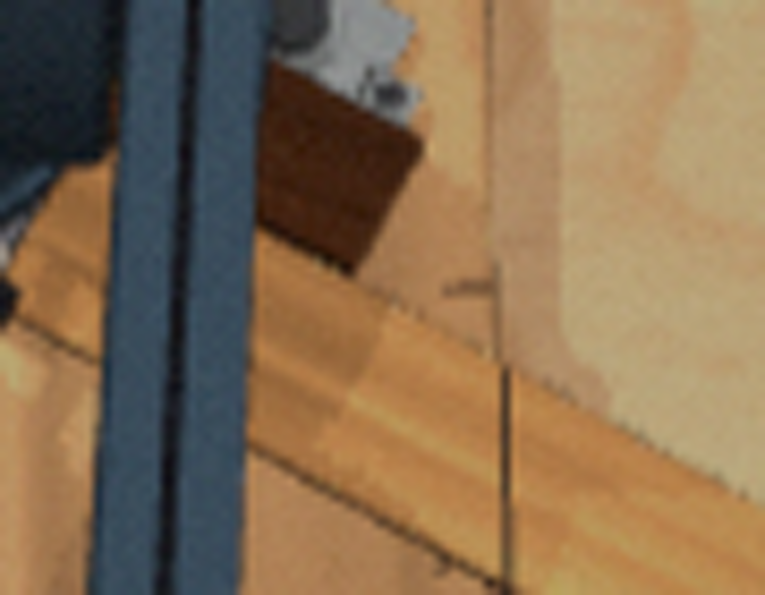

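View pics/side18c.png

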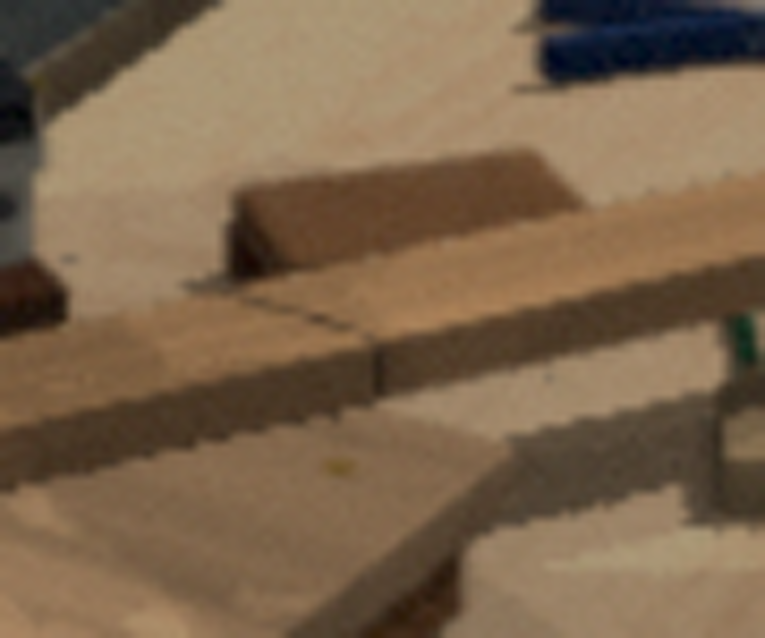

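```bash
python3 - <<'E'
from fine import *
o=lambda X,Y:((X+.5)/8.5-.5+255,(Y+.5)/8.5-.5+160)
fine("pics/top18.png",o(504,368),o(509,590),o(487,0),o(496,345))
crop("pics/side18.png","pics/s18z.png",300,195,40,30,19)
E
```

```text
line dir -0.72 edge dir 0.0 22 22
gap 0.35
gap 0.07
gap -0.21
```

View pics/s18z.png

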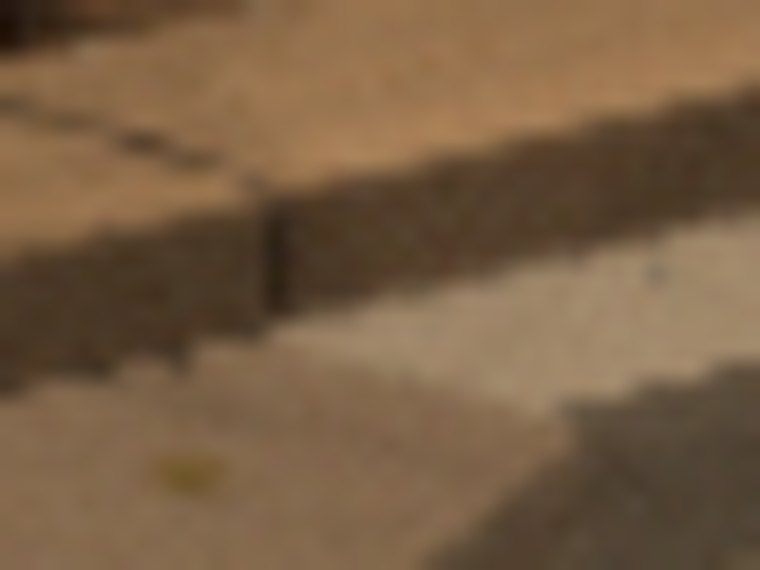

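```bash
python3 -m creep '[[[0.05,0.09,0],0,0.2],[[0.08,0.13,0],0,0.2],[[0.08,0.13,0],0,0.2],[[0.08,0.13,0],0,0.2],[[0.08,0.13,0],0,0.2],[[0.08,0.13,0],0,0.2],[[0.08,0.13,0],0,0.2]]'; python3 - <<'E'
from fine import *
im=cams.capture("top"); cv2.imwrite(f"pics/top19.png",im[:,:,::-1])
im=cams.capture("side"); cv2.imwrite(f"pics/side19.png",im[:,:,::-1])
o=lambda X,Y:((X+.5)/8.5-.5+255,(Y+.5)/8.5-.5+160)
fine("pics/top19.png",o(504,368),o(509,590),o(487,0),o(496,345))
crop("pics/side19.png","pics/side19c.png",160,165,200,120,4)
crop("pics/top19.png","pics/top19c.png",180,90,200,150,4)
E
```

```text
time: 23.3
tcp_pos: [568.9, 71.1, 17.5]
ee_rot: [-179.8, -0.1, 60.0]
ft_force: [-6.1, 11.7, 10.9]
gripper_width: 43.6
line dir -0.76 edge dir 0.09 22 19
gap 0.56
gap 0.23
gap -0.1
```

View pics/side19c.png

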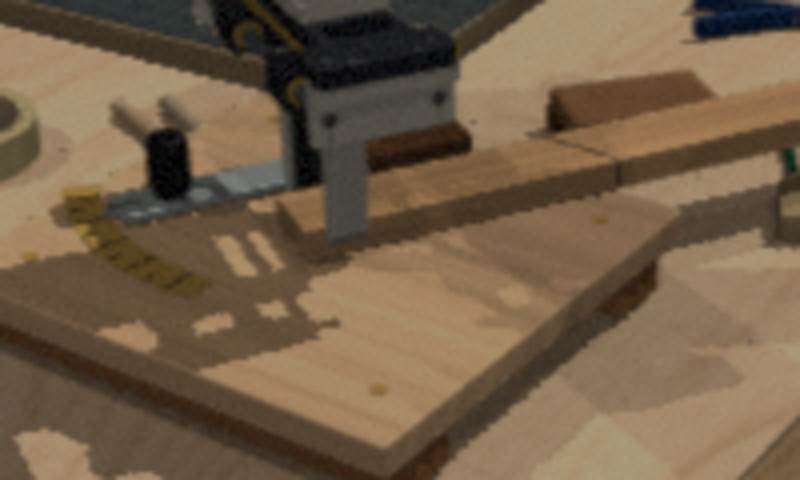

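View pics/top19c.png

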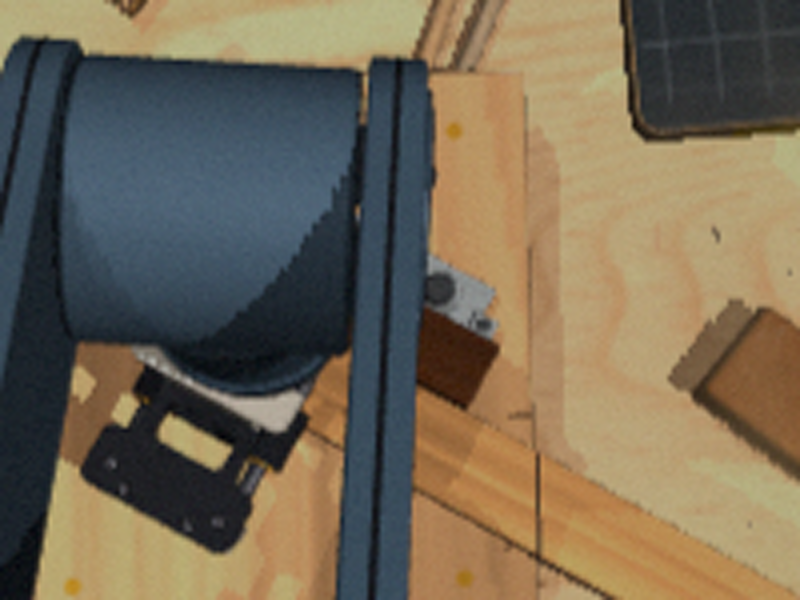

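```bash
python3 - <<'E'
from ang import *
a=cv2.imread("pics/top13.png").astype(float);
# block end edge: fit between far corner & near corner: brown->wood transition along +edge normal (to the right-down)
def endedge(src):
    im=cv2.imread(src).astype(float); r=cv2.GaussianBlur(im[:,:,2],(3,3),0)
    A=np.array([303.2,178.5]);B=np.array([297.5,189.0]); u=(B-A)/np.linalg.norm(B-A); n=np.array([-u[1],u[0]]); n=n if n[0]>0 else -n
    return edge(r,A,B,n,-4,5,105,74,n=40)
for k in (8,10,11,13,14,15,16,17,18,19): print(k,endedge(f"pics/top{k}.png"))
# side view: knob centroid & arm tip
for k in (8,17,18,19):
    im=cv2.imread(f"pics/side{k}.png").astype(int).sum(2)
    m=np.zeros(im.shape,np.uint8); m[193:220,190:216]=(im[193:220,190:216]<110)
    y,x=np.nonzero(m); print("knob side",k,x.mean().round(2),y.mean().round(2),len(x))
for d in(29,30,31.7): 
    t=np.radians(d); print(d,pj("side",[602.5+115*np.sin(t),-10.5+115*np.cos(t),71]))
E
```

```text
8 (np.float32(120.925964), np.float64(0.17536458884160638), 40, array([558.0102  , -29.728468], dtype=float32))
10 (np.float32(117.560555), np.float64(0.16424636066995102), 40, array([555.86053 , -29.491737], dtype=float32))
11 (np.float32(118.45392), np.float64(0.1463004666859398), 40, array([557.4098  , -30.071934], dtype=float32))
13 (np.float32(118.9031), np.float64(0.13644083628229786), 40, array([559.265  , -31.17567], dtype=float32))
14 (np.float32(118.78841), np.float64(0.18595673408835073), 40, array([557.64636, -29.07358], dtype=float32))
15 (np.float32(118.97085), np.float64(0.15236320313415058), 40, array([557.7245  , -29.052853], dtype=float32))
16 (np.float32(119.18751), np.float64(0.16335226313658407), 40, array([559.7267 , -30.37119], dtype=float32))
17 (np.float32(119.29855), np.float64(0.13700640799354308), 40, array([557.4108  , -29.484015], dtype=float32))
18 (np.float32(118.96189), np.float64(0.14808543714340108), 40, array([557.95374 , -29.826912], dtype=float32))
19 (np.float32(118.9738), np.float64(0.1531089136475486), 40, array([557.64526, -29.66154], dtype=float32))
knob side 8 204.38 204.65 40
knob side 17 201.61 205.68 152
knob side 18 201.64 205.69 157
knob side 19 201.65 205.84 156
29 [200.89712606 204.63392455]
30 [200.59366668 204.24507879]
31.7 [200.11689089 203.57890548]
```

```bash
python3 -c "
from bench import status,cams,bot
s=status.get_obs();print(s['time'],s['gripper_width'],s['ft_force'])
print(bot.finish_job())"
```

```text
23.4 43.45611879892441 [-6.04326611 12.65376091 10.41391405]
the job is handed in; nothing more can be done
None
```

The job is handed in at 23.4 s. The fence is set to 30°, the board lies flat along it, and the pencil line is at the sawing edge. The gripper is still holding the tail.

**What I did**
- I swung the fence by its knob. The first pass overshot to about 31.7°, so I gripped the knob again and brought it back to 30°.
- I gripped the board 19 mm from its tail and turned it on the rest until it met the fence. I then slid it about 75 mm to the right without lifting it, checking the pictures along the way.

**Last checks**
- **Fence:** the arm's edges fit to 29.8–30.0° and the pointer sits on the 30 tick. The fence block's end edge read the same to about 0.3° before contact and at the end.
- **Line:** it is 0.1–0.2 mm from the edge at its middle. Its ends differ by about ±0.3 mm, a fitted tilt of about 0.8°, which is near pixel noise. The side view agrees within about a pixel.
- **Grip:** the opening is 43.5 mm on the 44 mm board. The tool presses down with about 10 N and holds the board against the fence with a light sideways push.

**What went wrong or disagreed**
- The reported tool height reads about 34–35 mm lower than the pictures show. My first try at gripping the knob closed above it, so I set heights from the pictures and contact after that.
- I wrote one wrong height in a move and pressed the fingers onto the fence arm with about 26 N, under the 40 N limit. I corrected it at once.
- The camera positions are only good to about 2 mm, and the side view placed the board about 11 mm from where the top view did. I relied on the top view.

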